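# Stop the bottle mixer and screw the red cap on its leaning bottle

## Robot

A 7-joint arm with a two-finger parallel gripper is mounted at the origin on the work surface; the furniture and walls round the work are solid. World frame = base frame: x ahead of the robot, y to its left, z up, the work surface at z = 0. Lengths are in m, angles in rad, forces in N, time in s.
With the tool pointing down it reaches from about 0.425 to 0.875 m from the base axis. Payload 4.7 kg.
Tool frame: the origin (TCP) lies at the very end of the fingers, on their centre line; the grasp point (between the pads) lies 19 mm behind it (ctrl.tcp_to_grasp is the z of the grasp point in the tool frame, in m); z points along the fingers, y is the line along which they close (so a half turn about z gives the same grasp; the last joint's range is limited). The gripper opens to 87 mm and grips with 3 to 60 N. Pads are 19 mm wide; open, the fingers measure 117 mm over their backs; the gripper's body (75 mm by 190 mm) begins 51 mm behind the grasp point.
Start: joints at [-1.189, 0.321, -0.07, 1.45, 0.023, 1.371, -0.057], TCP at [0.234, 0.607, 0.19] pointing down, gripper open.
Joint ranges: [-2.86, 2.86], [-0.3, 2.09], [-1.38, 1.24], [0.06, 2.45], [-1.56, 4.7], [0.09, 2.05], [-2.69, 2.69]. Speed limits (rad/s): [2.57, 2.57, 3.14, 3.14, 3.14, 3.14, 3.14].

## Interface

Orientations are given as a unit quaternion [w, x, y, z].
In Python, from plant import ctrl gives the robot as it stands. The module is installed in compiled form; this text tells all that it offers.
- The arm moves only by the tool play_rows, never from a script. Its argument "commands" is a list of rows, each an object of numbers: "x", "y", "z": the shift along the tool's x, y, z in m; "rx", "ry", "rz": the turn, a rotation vector about the tool's x, y, z in units of 8 degrees (1.0 is 8 degrees). A call has 1 to 5 rows; each row shifts and turns the commanded pose from where the row before left it, along the tool's axes as they then stand; what a row does not reach is not made up. A row lasts 1/10 s, in which the tool goes at most 50 mm and 8.59 degrees, less where a joint would pass 70% of its speed; a pose out of reach is approached as far as the arm can. A call with a gripper value outside its range is refused whole. "jaw" is the finger opening in m, from 0 to 0.087, set as the call begins (left out, the last holds). The fingers move at their own pace and stop on an object; "grip_force" is the grip in N (left out, the last holds). Time passes only in rows, so rows that do not move let the fingers close. It gives the time, the measured TCP pose, the force, the opening and the grip force at its end, in the units of the state.
- ctrl.get_state(): the state, without advancing time (a new reading comes with each control period).
- ctrl.snapshot(name): name is "side" or "top"; returns the picture (420x560x3 uint8, red, green, blue); there is no depth.
- ctrl.camera_params(name): a dict with "vertical_fov" (degrees; the focal length in pixels is half the picture's height over the tangent of half this angle, whatever the lens; pixels are square), "cx", "cy" (the principal point, pixels), "dist" ([k1, k2, p1, p2, k3] as OpenCV has them; the pictures are not rectified), "eye" and "orientation" of the camera in the world. Camera axes: x right, y up, looking along -z (the intrinsics and any distortion apply to the point x, -y, -z); pixel columns grow to the right and rows downward; lengths in m; the calibration is good to about 2 mm. A picture is of the moment at which its call begins. camera_params takes no time and is no camera call.
- ctrl.close_job(): hands the job in; it is judged then, once.
The state is a dict: "t": time; "q": joint angles; "joint_vel": joint speeds; "effort": joint torques, N m; "position": TCP position; "ee_rot": TCP orientation; "ft_force": force on the tool from outside, world axes, zero at the start; "moment": the same for the moment, N m; "finger_gap": finger opening in m; "grip_force": force on a finger pad.
Only numpy, scipy, OpenCV 4.12 (cv2) and the standard library are available. Lean on these libraries where they do the work, as an engineer would, in place of code of your own. Each camera call takes 0.05 s, during which the arm holds its last target. There are 200 camera calls.

## Task

Turn the blue speed knob of the bottle mixer anticlockwise to its end stop, so that it is off. Then take the red screw cap from the worktop and close the bottle that leans in the mixer: set the cap squarely on the neck, turn it backward (anticlockwise) under light pressure until it drops into the thread, then turn it forward (clockwise) until it is tight against its stop, and let go of it. Leave the small brown bottle, the roll of labels and the petri dish where they are.

Things in the scene. Friction and masses are not known exactly. Their poses are not given: they have to be found in the camera images.
- mixer: white bottle mixer, fixed to the worktop: housing 130 x 310 mm (x from -70 to 60), 60 tall, 86 under the bottle, origin at the centre of its underside, z up. On its -y half a bottle leans 25 degrees towards the mixer's -x side, which roughly faces the robot (bottle's bottom centre at [35, -85, 104] mm). On its +y half a console box, its top 76 up, carries the speed knob (axis at [12, 100] mm).
- speed_knob (a joint): angle of the blue speed knob, rad: 0 is off, at its anticlockwise end stop (seen from above); it grows clockwise, to 4.2. It starts 0.7 to 1.3 from off. Friction 0.03 N m; it stays where it is left.
- speed_knob_grip (a point): point on the knob's vertical axis at the height to grip, 113 mm above the worktop, 7 mm below the top of the knob's grip bar. The bar is 42 mm long, 14 thick, 32 tall; pinch it across its thickness. x of this frame runs along the bar and turns with it (at joint 0 it is the mixer's x); z up.
- bottle: open amber bottle, held fixed in the mixer. Origin at the centre of its bottom, z along its axis to the mouth (25 degrees from vertical), y level. Body 68 mm across up to z = 80 mm, shoulder to 96, then the neck, 41.6 across, to the rim at z = 130. The last 4 mm of the neck taper to 35 across.
- bottle_thread (a point): on the bottle's axis, level with the tops of the thread ridges, 12.5 mm below the rim; axes as bottle. Four equal ridges, one per quarter turn, 51 mm over all, with an opening about 12 mm wide before each. A small stop ends each ridge and rises 4 mm above it: lugs lying on the ridges cannot go forward past it, they must go back to the opening.
- bottle_rim (a point): centre of the bottle's mouth, 130 mm along the axis from its bottom; axes as bottle. A cap set on at a chance angle has its origin (open underside) 12.5 mm below this point along the axis, lugs on the ridges (8.5 mm if they lie on the stops, so two drops). Dropped into the thread, and also when closed: 20 mm below, cap's ceiling on the rim.
- screw_cap: red ribbed screw cap, loose, mouth down on the worktop: 58 mm across, 27 tall, about 60 g. Origin at the centre of its open underside, z through its closed top. Inside 53 wide and 20 deep, with four lugs at the foot of the skirt, 4 mm wide, 44 mm between facing ones; hidden from outside, their angle to the thread is not known.
- cap_top (a point): centre of the cap's top, 27 mm above its origin. Turned backward (anticlockwise looking at the top) with light pressure, the cap drops into the thread within a quarter turn, and meets a stop at most 20 degrees further back. From there 50 to 75 degrees forward (clockwise) to the tight stop. A grip of 20 to 40 N turns it (friction about 0.6) and slips harmlessly at the stops.
- amber_bottle: bystander: small brown reagent bottle, 48 mm across, 95 tall, loose; origin at the centre of its underside. Leave it where it is.
- label_roll: bystander: white roll of labels, 58 mm across, 26 tall, lying flat, loose; origin at the centre of its underside. Leave it where it is.
- petri_dish: bystander: petri dish, 69 mm across, 15 tall, loose; origin at the centre of its underside. Leave it where it is.
- mini_centrifuge: bystander: the grey box with a black lid, a small centrifuge fixed to the worktop between the cap and the mixer: 160 x 170 mm, 200 tall, origin at the centre of its underside. Carry things and move the hand well above it or round it.

How it is judged:
On the way, in this order (a step that is already met when the one before it is completed fails the run):
1. the speed knob is at its anticlockwise end stop (value of joint speed_knob below 0.07 rad), for 0.1 s.
2. the red cap has been lifted off the worktop (height (world z) of screw_cap above 0.05 m), for 0.1 s.
3. the cap has dropped into the thread start, square on the neck (x of screw_cap in the frame of bottle between -0.003 and 0.003 m and y of screw_cap in the frame of bottle between -0.003 and 0.003 m and angle between the z axis of screw_cap and the z axis of bottle, either way round below 0.08 rad and z of screw_cap in the frame of bottle between 0.1075 and 0.1125 m and not (angle between the x axis of screw_cap and the x axis of bottle, either way round below 0.16 rad or angle between the x axis of screw_cap and the y axis of bottle, either way round below 0.16 rad)), for 0.1 s.
4. the cap is turned forward to its stop (x of screw_cap in the frame of bottle between -0.003 and 0.003 m and y of screw_cap in the frame of bottle between -0.003 and 0.003 m and angle between the z axis of screw_cap and the z axis of bottle, either way round below 0.08 rad and z of screw_cap in the frame of bottle between 0.1075 and 0.1125 m and (angle between the x axis of screw_cap and the x axis of bottle, either way round below 0.16 rad or angle between the x axis of screw_cap and the y axis of bottle, either way round below 0.16 rad)), for 0.1 s.
At the end, for the whole second after the job is handed in: The speed knob is within 0.07 rad of its anticlockwise end stop. The cap is closed on the bottle: its origin within 3 mm of the bottle's axis, 107.5 to 112.5 mm along it, square within 0.08 rad, turned forward to within 0.16 rad of the thread's stop, at rest and let go (all of step 4 and value of joint speed_knob below 0.07 rad and linear speed of screw_cap below 0.01 m/s and angular speed of screw_cap below 0.1 rad/s and contact force between the fingers and screw_cap below 0.1 N); the robot touches nothing.
It fails at once if the small brown bottle, the roll of labels or the petri dish is shifted by more than 3 cm (distance of any of amber_bottle, label_roll, petri_dish from where it was at the start of the episode above 0.03 m).
It also fails if it takes over 72 s, if anything falls off the work surface, if the arm or the gripper's body presses on something with over 40 N, if the wrist force passes 120 N, or if a joint passes its speed limit or range.

## Working session

There is one attempt and no reset: what is moved stays moved. The work goes in short steps, Python scripts to look and compute and a tool call to move; the robot and the scene stay as the last step left them, time stands still between calls to the robot, and variables do not carry over. Pictures are saved under pics/ and viewed, at most 10 in all, crops included, and the job is handed in when it is done.

Besides the shell and the picture viewer there is one more tool, called after ">>>" in YAML: its name, and indented under it one key for each argument. play_rows: Moves the arm, as the interface text tells. Its arguments: {"type":"object","properties":{"commands":{"type":"array","items":{"type":"object","properties":{"x":{"type":"number"},"y":{"type":"number"},"z":{"type":"number"},"rx":{"type":"number"},"ry":{"type":"number"},"rz":{"type":"number"}}}},"jaw":{"type":"number"},"grip_force":{"type":"number"}},"required":["commands"]}

```bash
mkdir -p pics; python3 - <<'E'
from plant import ctrl
import cv2
for n in("side","top"):
    cv2.imwrite(f"pics/{n}0.png",ctrl.snapshot(n)[:,:,::-1]); print(ctrl.camera_params(n))
s=ctrl.get_state();print(s, ctrl.tcp_to_grasp)
E
```

```text
{'vertical_fov': 54.744664160451386, 'cx': 278.2251588243835, 'cy': 202.97880995706444, 'dist': array([-0.05393485,  0.        ,  0.        ,  0.        ,  0.        ]), 'eye': array([ 0.3269821 , -0.60535564,  1.11017378]), 'orientation': array([ 0.94213952,  0.29130508, -0.05277401, -0.15725577])}
{'vertical_fov': 56.22637925987445, 'cx': 282.31321269218154, 'cy': 210.33040101394988, 'dist': array([-0.06558108,  0.        ,  0.        ,  0.        ,  0.        ]), 'eye': array([ 0.46834511, -0.00288464,  1.19816376]), 'orientation': array([ 0.71600972,  0.03469305, -0.02246571, -0.69686568])}
{'t': 0.1, 'q': array([-1.18888882,  0.32173379, -0.07006141,  1.4515467 ,  0.02258736,
        1.37081828, -0.0568932 ]), 'joint_vel': array([ 1.46327398e-04, -2.52293793e-03, -1.31314410e-05, -3.38353699e-03,
       -1.43699778e-03,  8.41687327e-04, -6.63941971e-04]), 'effort': array([-1.02476392e-04, -4.92569768e+01, -4.05622758e-01, -3.13399851e+01,
       -6.40776032e-02,  3.94722121e-02,  7.98409428e-05]), 'position': array([0.2335789 , 0.60598662, 0.18938372]), 'ee_rot': array([-1.13159431e-04,  1.82863966e-01,  9.83137849e-01, -8.52461335e-04]), 'ft_force': array([-0.28744512,  0.17325586, -0.91638824]), 'moment': array([ 0.03106727, -0.02550918, -0.0084674 ]), 'grip_force': 0.0, 'finger_gap': 0.08708506035842235} -0.0187
```

View pics/side0.png

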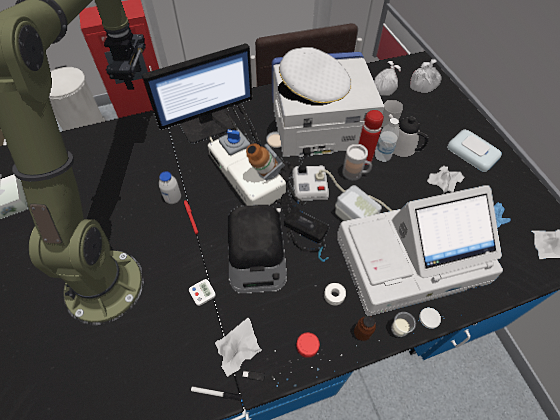

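View pics/top0.png

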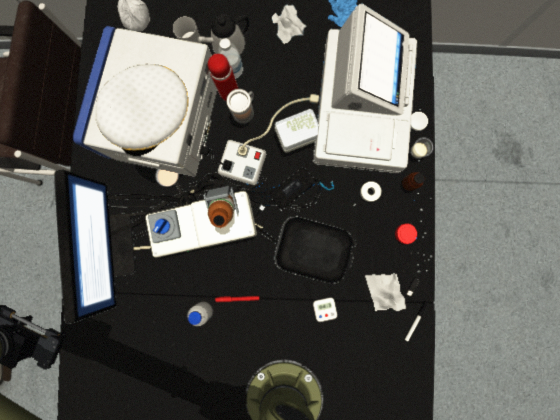

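The side view shows the mixer at about (245,165) px and the cap at (308,345). In the top view the mixer is at about (200,225) and the cap at (407,234). I'll enlarge both.

```bash
cat > h.py <<'E'
import numpy as np, cv2
from plant import ctrl
from scipy.spatial.transform import Rotation as R
def cam(n):
    p=ctrl.camera_params(n); f=210/np.tan(np.radians(p['vertical_fov']/2))
    K=np.array([[f,0,p['cx']],[0,f,p['cy']],[0,0,1]]); q=p['orientation']
    M=R.from_quat([q[1],q[2],q[3],q[0]]).as_matrix()@np.diag([1,-1,-1])
    return K,p['dist'],M,p['eye']
def ray(n,uv):
    K,d,M,e=cam(n); u=cv2.undistortPoints(np.array([[uv]],float),K,d)[0,0]
    v=M@[u[0],u[1],1]; return e,v/np.linalg.norm(v)
def tri(us,ut):
    (a,u),(b,v)=ray('side',us),ray('top',ut)
    s=np.linalg.lstsq(np.c_[u,-v],b-a,rcond=None)[0]
    p,q=a+s[0]*u,b+s[1]*v; return (p+q)/2,np.linalg.norm(p-q)
def proj(n,P):
    K,d,M,e=cam(n); rv=cv2.Rodrigues(M.T)[0]
    return cv2.projectPoints(np.array(P,float).reshape(-1,1,3),rv,-M.T@e,K,d)[0][:,0]
def atz(n,uv,z):
    e,v=ray(n,uv); return e+v*(z-e[2])/v[2]
E
python3 - <<'E'
import cv2
def crop(f,x,y,o):
    i=cv2.imread(f)[y:y+90,x:x+130]; i=cv2.resize(i,None,fx=6,fy=6,interpolation=cv2.INTER_CUBIC)
    for k in range(0,130,10): cv2.putText(i,str(x+k),(k*6,8),0,.35,(0,255,255)); cv2.line(i,(k*6,10),(k*6,16),(0,255,255))
    for k in range(0,90,10): cv2.putText(i,str(y+k),(0,k*6+4),0,.35,(0,255,255)); cv2.line(i,(24,k*6),(30,k*6),(0,255,255))
    cv2.imwrite(o,i)
crop("pics/top0.png",135,180,"pics/tc.png"); crop("pics/side0.png",195,118,"pics/sc.png")
from h import *
for n in("side","top"):
    i=cv2.imread(f"pics/{n}0.png").astype(int); b,g,r=i[:,:,0],i[:,:,1],i[:,:,2]
    m=((r>100)&(g<r*.45)&(b<r*.45)).astype(np.uint8)
    _,_,st,c=cv2.connectedComponentsWithStats(m)
    print(n,[(list(s),c[k].round(1)) for k,s in enumerate(st) if k and s[4]>60])
E
```

```text
side [([np.int32(122), np.int32(0), np.int32(37), np.int32(71), np.int32(854)], array([139.8,  27.4])), ([np.int32(79), np.int32(6), np.int32(55), np.int32(85), np.int32(1037)], array([95.2, 37.5])), ([np.int32(366), np.int32(110), np.int32(17), np.int32(14), np.int32(187)], array([374.6, 116.6])), ([np.int32(362), np.int32(127), np.int32(19), np.int32(20), np.int32(111)], array([372.8, 136.8])), ([np.int32(184), np.int32(200), np.int32(14), np.int32(34), np.int32(128)], array([190.4, 216.1])), ([np.int32(297), np.int32(332), np.int32(23), np.int32(25), np.int32(449)], array([307.7, 344. ]))]
top [([np.int32(208), np.int32(54), np.int32(21), np.int32(19), np.int32(304)], array([217.3,  62.8])), ([np.int32(396), np.int32(223), np.int32(21), np.int32(21), np.int32(346)], array([406.2, 233.2])), ([np.int32(215), np.int32(296), np.int32(44), np.int32(6), np.int32(192)], array([236.1, 298.5]))]
```

View pics/tc.png

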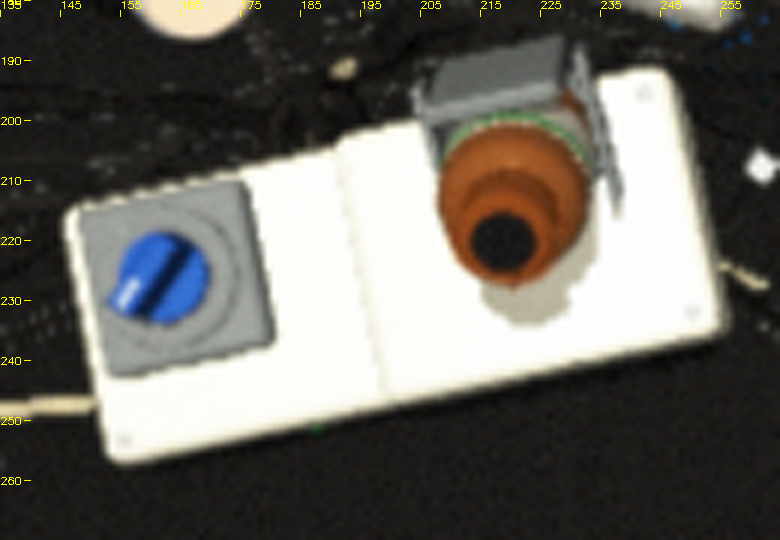

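View pics/sc.png

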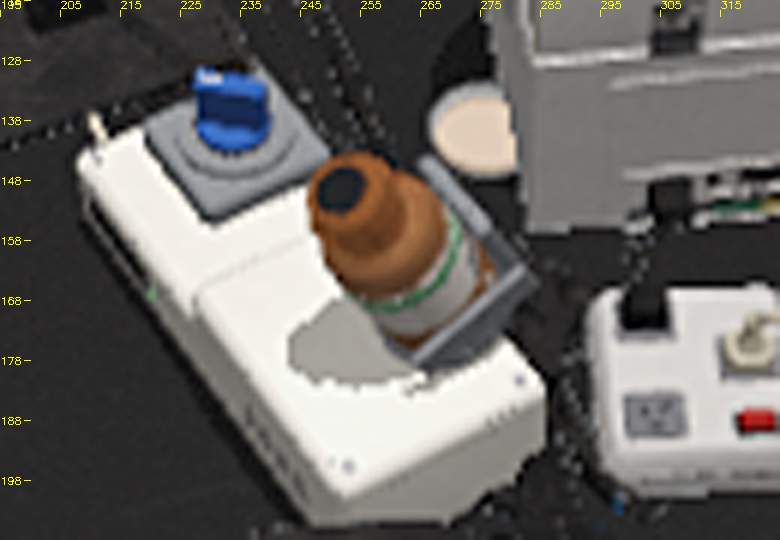

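Top crop: bottle mouth at about (218.4,219.8) px, knob centre about (161.5,226), bar running lower-left (white mark at 155,229) to upper-right. Side crop: mouth about (251.6,149.3), knob about (234,132).

```bash
cat > fit.py <<'E'
from h import *
from scipy.optimize import least_squares
c=lambda X,Y,x0,y0:[x0+(X+.5)/6-.5,y0+(Y+.5)/6-.5]
T=lambda X,Y:c(X,Y,135,180); S=lambda X,Y:c(X,Y,195,118)
print('rim tri',tri(S(342,190),T(503,241)))
print('cap tri',tri([307.2,342.5],[406.2,233.2]))
sb=np.radians(25)
rim=[35-130*np.sin(sb)*1,-85,104+130*np.cos(sb)]
obs=[('top',T(503,241),rim),('side',S(342,190),rim),
 ('top',T(66,213),[60,155,60]),('top',T(110,464),[-70,155,60]),
 ('side',S(80,165),[-70,155,60]),
 ('top',T(728,330),[-70,-155,86]),('top',T(680,75),[60,-155,86]),
 ('side',S(345,500),[-70,-155,86]),('side',S(545,385),[60,-155,86])]
def world(p,P): return np.array([p[0],p[1],0])+R.from_euler('z',p[2]).apply(np.array(P)/1000)
def res(p): return np.concatenate([(proj(n,world(p,P))[0]-uv) for n,uv,P in obs])
if __name__=='__main__':
    r=least_squares(res,[.5,.2,.15],loss='soft_l1'); p=r.x; print(p); print(res(p).reshape(-1,2).round(1))
    print('rim',world(p,rim),'knob',world(p,[12,100,113]))
    np.save('p.npy',p)
    for z in(.02,.027): print('cap',atz('top',[406.2,233.2],z),atz('side',[307.2,342.5],z))
E
python3 fit.py
```

```text
rim tri (array([0.52048074, 0.17396877, 0.22102538]), np.float64(0.0021173283587937746))
cap tri (array([ 0.50434966, -0.35229255,  0.02729069]), np.float64(2.9544144722555036e-05))
[0.51827722 0.2573975  0.24275752]
[[ 1.6  0.1]
 [-0.4  0.9]
 [-0.7 -1.2]
 [ 0.2  0.3]
 [-2.  -1.4]
 [ 0.1 -0.1]
 [-1.4 -2.1]
 [-1.1 -0.1]
 [ 0.8  0.9]]
rim [0.51935384 0.17009653 0.22182001] knob [0.50588734 0.35734994 0.113     ]
cap [ 0.50458824 -0.35447225  0.02      ] [ 0.50552921 -0.35058553  0.02      ]
cap [ 0.5043729  -0.35238331  0.027     ] [ 0.50438276 -0.35222141  0.027     ]
```

```bash
sed -i 's/155,86\]/155,H]/g; s/^sb=/import sys; H=float(sys.argv[1]) if len(sys.argv)>1 else 60\nsb=/' fit.py; python3 fit.py 60
cat > ov.py <<'E'
import fit; from fit import *
p=np.load('p.npy'); a=1.02
def ci(r,z,n=40):
    t=np.linspace(0,2*np.pi,n); return np.c_[r*np.cos(t),r*np.sin(t),0*t+z]
Rb=R.from_euler('y',-25,degrees=True)
bot=lambda P: Rb.apply(P)+[35,-85,104]
kb=lambda P: R.from_euler('z',-a).apply(P)+[12,100,0]
bar=np.array([[21,7,120],[21,-7,120],[-21,-7,120],[-21,7,120],[21,7,120]])
cs=[bot(ci(17.5,130)),bot(ci(20.8,126)),bot(ci(34,80)),kb(bar),kb(bar-[0,0,32])]
im=[]
for n,x,y,h in(('top',135,185,60),('side',195,125,40)):
    i=cv2.resize(cv2.imread(f'pics/{n}0.png')[y:y+h,x:x+130],None,fx=6,fy=6,interpolation=cv2.INTER_CUBIC)
    for P in cs:
        q=((proj(n,world(p,P))-[x,y]+.5)*6-.5).round().astype(int); cv2.polylines(i,[q.reshape(-1,1,2)],False,(0,255,0),1)
    im.append(i)
cv2.imwrite('pics/ov.png',np.vstack(im))
E
python3 ov.py
```

```text
rim tri (array([0.52048074, 0.17396877, 0.22102538]), np.float64(0.0021173283587937746))
cap tri (array([ 0.50434966, -0.35229255,  0.02729069]), np.float64(2.9544144722555036e-05))
[0.5184677  0.25930524 0.24744031]
[[ 0.8 -0.2]
 [-0.4  0.4]
 [-1.4 -1.1]
 [-0.3  0.5]
 [-2.3 -1.6]
 [ 0.2 -0.2]
 [-1.2 -1.2]
 [-0.6  4.2]
 [ 0.6  5.2]]
rim [0.51995311 0.17201027 0.22182001] knob [0.5056099  0.35919857 0.113     ]
cap [ 0.50458824 -0.35447225  0.02      ] [ 0.50552921 -0.35058553  0.02      ]
cap [ 0.5043729  -0.35238331  0.027     ] [ 0.50438276 -0.35222141  0.027     ]
rim tri (array([0.52048074, 0.17396877, 0.22102538]), np.float64(0.0021173283587937746))
cap tri (array([ 0.50434966, -0.35229255,  0.02729069]), np.float64(2.9544144722555036e-05))
```

View pics/ov.png

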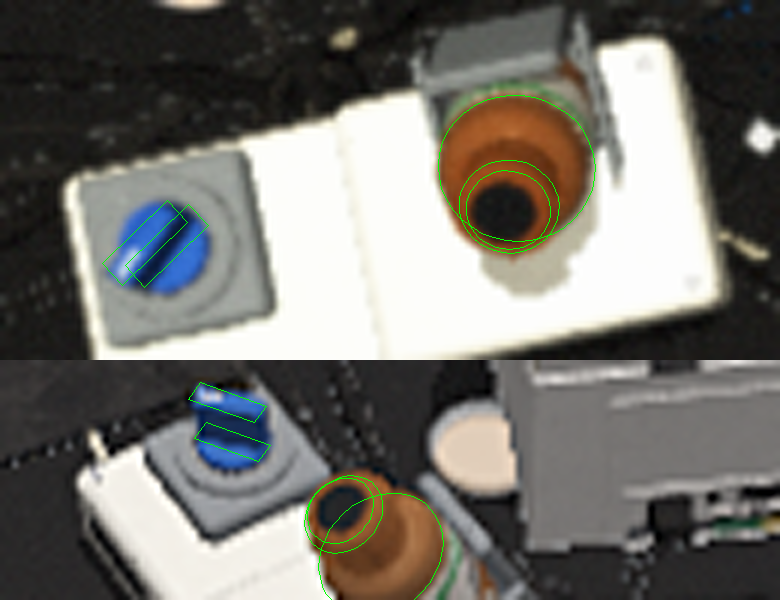

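```bash
python3 fit.py 86 >/dev/null; python3 - <<'E'
from h import *
print(tri([250,47],[66,176]),tri([147,75],[77,318]),tri([157,126],[113,308]))
print('side bottle capped thing',tri([166,176],[194,316]))
print('knob bar top white end', tri([195+205/6,118+78/6],[135+120/6,180+295/6]), 'centrifuge',tri([231,209],[283,219]),tri([284,285],[348,281]))
print(proj('top',[.234,.606,.19]),np.load('p.npy'))
E
```

```text
(array([0.61529404, 0.51724851, 0.31909745]), np.float64(0.018623763651504564)) (array([0.28585035, 0.46486777, 0.33147888]), np.float64(0.0019357424320491595)) (array([0.26869062, 0.48383201, 0.10556565]), np.float64(0.002448876297072231))
side bottle capped thing (array([0.25835903, 0.25224093, 0.10827824]), np.float64(0.000619207629683378))
knob bar top white end (array([0.49522115, 0.36992972, 0.11584709]), np.float64(0.002976197704128367)) centrifuge (array([0.47045213, 0.01635541, 0.18118343]), np.float64(0.11511357365903548)) (array([ 0.42663341, -0.19209251,  0.12932801]), np.float64(0.12789939106538803))
[[ 53.2308473  324.76590962]] [0.51827722 0.2573975  0.24275752]
```

>>> play_rows:
  commands:
    - {"z": -0.042}
    - {"z": -0.042}
    - {"z": -0.042}
    - {"z": -0.042}
    - {"z": -0.042}
  jaw: 0.045

```text
$.commands[0]: bad value
```

>>> play_rows:
  commands:
    - {"x": -0.0343, "y": -0.0134}
    - {"x": -0.0343, "y": -0.0134}
    - {"x": -0.0343, "y": -0.0134}
    - {"x": -0.0343, "y": -0.0134}
    - {"x": -0.0343, "y": -0.0134}

```text
$.commands[0]: bad value
```

>>> play_rows:
  commands:
    - {"x": -0.0343, "y": -0.0134}
    - {"x": -0.0343, "y": -0.0134}
    - {"x": -0.0343, "y": -0.0134}
    - {"x": -0.0343, "y": -0.0134}
    - {"x": -0.0343, "y": -0.0134}

```text
$.commands[0]: bad value
```

>>> play_rows:
  commands:
    - {"rz": 0.7}
    - {"rz": 0.7}
    - {"rz": 0.7}
    - {"rz": 0.7}
    - {}

```text
$.commands[0]: bad value
```

>>> play_rows:
  commands:
    - {"x": 0, "y": 0, "z": -0.042, "rx": 0, "ry": 0, "rz": 0}
    - {"x": 0, "y": 0, "z": -0.042, "rx": 0, "ry": 0, "rz": 0}
    - {"x": 0, "y": 0, "z": -0.042, "rx": 0, "ry": 0, "rz": 0}
    - {"x": 0, "y": 0, "z": -0.042, "rx": 0, "ry": 0, "rz": 0}
    - {"x": 0, "y": 0, "z": -0.042, "rx": 0, "ry": 0, "rz": 0}
  jaw: 0.045

```text
t: 0.6
position: [0.2336, 0.6061, 0.4017]
ee_rot: [-0.0, 0.183, 0.983, -0.0]
ft_force: [0.6, 1.0, 0.7]
finger_gap: 0.0549
grip_force: 0.0
```

>>> play_rows:
  commands:
    - {"x": -0.0343, "y": -0.0134, "z": 0, "rx": 0, "ry": 0, "rz": 0}
    - {"x": -0.0343, "y": -0.0134, "z": 0, "rx": 0, "ry": 0, "rz": 0}
    - {"x": -0.0343, "y": -0.0134, "z": 0, "rx": 0, "ry": 0, "rz": 0}
    - {"x": -0.0343, "y": -0.0134, "z": 0, "rx": 0, "ry": 0, "rz": 0}
    - {"x": -0.0343, "y": -0.0134, "z": 0, "rx": 0, "ry": 0, "rz": 0}

```text
t: 1.1
position: [0.3705, 0.4811, 0.3999]
ee_rot: [-0.0, 0.183, 0.983, -0.0]
ft_force: [0.1, 0.3, 0.4]
finger_gap: 0.0451
grip_force: 0.0
```

>>> play_rows:
  commands:
    - {"x": -0.0343, "y": -0.0134, "z": 0, "rx": 0, "ry": 0, "rz": 0}
    - {"x": -0.0343, "y": -0.0134, "z": 0, "rx": 0, "ry": 0, "rz": 0}
    - {"x": -0.0343, "y": -0.0134, "z": 0, "rx": 0, "ry": 0, "rz": 0}
    - {"x": -0.0343, "y": -0.0134, "z": 0, "rx": 0, "ry": 0, "rz": 0}
    - {"x": -0.0343, "y": -0.0134, "z": 0, "rx": 0, "ry": 0, "rz": 0}

```text
t: 1.6
position: [0.5065, 0.357, 0.4]
ee_rot: [-0.0, 0.183, 0.983, -0.0]
ft_force: [0.9, 0.9, -0.7]
finger_gap: 0.0447
grip_force: 0.0
```

>>> play_rows:
  commands:
    - {"x": 0, "y": 0, "z": 0.04, "rx": 0, "ry": 0, "rz": 0.7}
    - {"x": 0, "y": 0, "z": 0.04, "rx": 0, "ry": 0, "rz": 0.7}
    - {"x": 0, "y": 0, "z": 0.04, "rx": 0, "ry": 0, "rz": 0.7}
    - {"x": 0, "y": 0, "z": 0.04, "rx": 0, "ry": 0, "rz": 0.7}
    - {"x": 0, "y": 0, "z": 0.0, "rx": 0, "ry": 0, "rz": 0}

```text
t: 2.1
position: [0.5022, 0.3557, 0.2334]
ee_rot: [-0.003, 0.37, 0.929, -0.006]
ft_force: [-1.0, -0.1, -0.0]
finger_gap: 0.0453
grip_force: 0.0
```

>>> play_rows:
  commands:
    - {"x": -0.0015, "y": 0.004, "z": 0.04, "rx": 0, "ry": 0, "rz": 0}
    - {"x": 0, "y": 0, "z": 0.04, "rx": 0, "ry": 0, "rz": 0}
    - {"x": 0, "y": 0, "z": 0.04, "rx": 0, "ry": 0, "rz": 0}
    - {"x": 0, "y": 0, "z": 0.017, "rx": 0, "ry": 0, "rz": 0}
    - {"x": 0, "y": 0, "z": 0.0, "rx": 0, "ry": 0, "rz": 0}

```text
t: 2.6
position: [0.5085, 0.3595, 0.102]
ee_rot: [-0.001, 0.369, 0.929, -0.002]
ft_force: [0.1, 0.6, 0.5]
finger_gap: 0.0449
grip_force: 0.0
```

>>> play_rows:
  commands:
    - {"x": 0, "y": 0, "z": 0, "rx": 0, "ry": 0, "rz": 0}
    - {"x": 0, "y": 0, "z": 0, "rx": 0, "ry": 0, "rz": 0}
    - {"x": 0, "y": 0, "z": 0, "rx": 0, "ry": 0, "rz": 0}
    - {"x": 0, "y": 0, "z": 0, "rx": 0, "ry": 0, "rz": 0}
    - {"x": 0, "y": 0, "z": 0, "rx": 0, "ry": 0, "rz": 0}
  jaw: 0
  grip_force: 10

```text
t: 3.1
position: [0.5098, 0.3603, 0.1041]
ee_rot: [0.0, 0.37, 0.929, 0.001]
ft_force: [-0.1, 0.1, -0.8]
finger_gap: 0.0129
grip_force: 0.0
```

```bash
python3 - <<'E'
from h import *
s=ctrl.get_state(); print(s['position'],s['ee_rot'],s['ft_force'],s['moment'],s['finger_gap'],s['grip_force'],s['q'])
E
```

```text
[0.50977723 0.360293   0.1041427 ] [2.63045143e-04 3.70269191e-01 9.28924303e-01 5.44333207e-04] [-0.1191704   0.13878541 -0.84622663] [-0.04862868  0.00497097 -0.01553821] 0.01292227789022824 0.0 [-0.79007736  0.31783245  0.16113216  1.63532676 -0.05413381  1.19158403
  0.19530819]
```

>>> play_rows:
  commands:
    - {"x": 0, "y": 0, "z": 0, "rx": 0, "ry": 0, "rz": 0}
    - {"x": 0, "y": 0, "z": 0, "rx": 0, "ry": 0, "rz": 0}

```text
t: 3.3
position: [0.5094, 0.3601, 0.1035]
ee_rot: [0.0, 0.37, 0.929, 0.0]
ft_force: [-0.1, 0.6, -0.5]
finger_gap: 0.002
grip_force: 0.0
```

```bash
python3 - <<'E'
from h import *
s=ctrl.get_state(); print(s['position'],s['finger_gap'],s['grip_force'])
im=[]
for n,x,y in(('top',125,185),('side',200,100)):
    i=ctrl.snapshot(n)[y:y+60,x:x+100,::-1]; im.append(cv2.resize(i,None,fx=5,fy=5,interpolation=cv2.INTER_CUBIC))
cv2.imwrite('pics/k1.png',np.vstack(im))
E
```

```text
[0.50944828 0.36006117 0.103459  ] 0.0020477961838023767 0.0
```

View pics/k1.png

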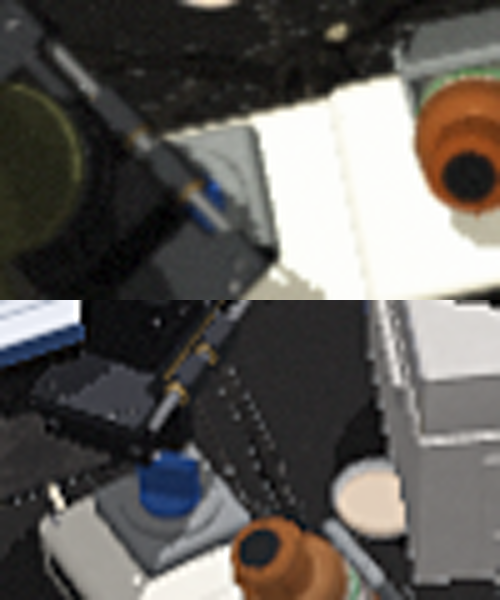

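The crops show the closed fingertips just behind and beside the knob bar (side crop tip at about px 230,127; knob at about 234,137), so they missed it. I'll check the projection.

```bash
python3 - <<'E'
from fit import *
s=ctrl.get_state(); P=s['position']
print(P,proj('top',P),proj('side',P))
for z in(.08,.088,.12): print(z,atz('top',T(164,278),z),atz('side',S(235,130),z))
# knob base ring on console
print('ring', atz('top',T(180,285),.076), atz('side',S(237,140),.076))
print('console corners top z76:',[atz('top',T(*c),.076).round(4) for c in((80,212),(243,182),(273,342),(115,376))])
print('console corners side z76:',[atz('side',S(*c),.076).round(4) for c in((147,137),(212,222),(330,155))])
for n in('top','side'):
    i=ctrl.snapshot(n)[:,:,::-1].astype(int); o=cv2.imread(f'pics/{n}0.png').astype(int)
    for nm,a in(('now',i),('old',o)):
        m=((a[:,:,0]>90)&(a[:,:,2]<.55*a[:,:,0])&(a[:,:,1]<.75*a[:,:,0])).astype(np.uint8)
        _,_,st,c=cv2.connectedComponentsWithStats(m)
        print(n,nm,[(list(map(int,t)),c[k].round(1)) for k,t in enumerate(st) if k and t[4]>8 and 140<c[k][0]<260 and 110<c[k][1]<240])
E
```

```text
rim tri (array([0.52048074, 0.17396877, 0.22102538]), np.float64(0.0021173283587937746))
cap tri (array([ 0.50434966, -0.35229255,  0.02729069]), np.float64(2.9544144722555036e-05))
[0.50943078 0.36001114 0.1033281 ] [[160.35412177 223.87041832]] [[233.8519864 134.6393773]]
0.08 [0.50455011 0.36286296 0.08      ] [0.50747309 0.36134269 0.08      ]
0.088 [0.50429107 0.36024618 0.088     ] [0.50607145 0.35383562 0.088     ]
0.12 [0.50325495 0.34977909 0.12      ] [0.50046491 0.32380734 0.12      ]
ring [0.50153957 0.35616946 0.076     ] [0.5071685  0.35714391 0.076     ]
console corners top z76: [array([0.5354, 0.4072, 0.076 ]), array([0.552 , 0.3279, 0.076 ]), array([0.4756, 0.3095, 0.076 ]), array([0.4569, 0.3858, 0.076 ])]
console corners side z76: [array([0.4586, 0.3762, 0.076 ]), array([0.4771, 0.3013, 0.076 ]), array([0.5545, 0.3287, 0.076 ])]
top now []
top old [([153, 219, 12, 14, 77], array([158.7, 224. ])), ([160, 220, 10, 14, 69], array([165.1, 227.7]))]
side now [([231, 131, 8, 4, 22], array([234.5, 132.2])), ([228, 135, 12, 8, 49], array([233.5, 139.7])), ([160, 172, 11, 9, 78], array([164.9, 176. ]))]
side old [([227, 130, 12, 5, 34], array([233.5, 131.9])), ([228, 137, 12, 6, 45], array([233.1, 140. ])), ([159, 171, 12, 10, 91], array([164.9, 175.7]))]
```

```bash
python3 - <<'E'
from h import *
s=ctrl.get_state(); P=s['position']; q=s['ee_rot']; M=R.from_quat([q[1],q[2],q[3],q[0]])
W=lambda A: P+M.apply(np.array(A,float))
lines=[W([[0,0,0],[0,0,-.07]]),W([[-.0375,-.095,-.07],[.0375,-.095,-.07],[.0375,.095,-.07],[-.0375,.095,-.07],[-.0375,-.095,-.07]]),W([[-.0095,0,0],[.0095,0,0]])]
p=np.load('p.npy')
kb=np.array([[21,7,120],[21,-7,120],[-21,-7,120],[-21,7,120],[21,7,120]])
im=[]
for n,x,y in(('side',190,85),('top',115,180)):
    i=cv2.resize(ctrl.snapshot(n)[y:y+100,x:x+66,::-1],None,fx=6,fy=6,interpolation=cv2.INTER_CUBIC)
    K=np.array([p[0],p[1],0])+R.from_euler('z',p[2]).apply((R.from_euler('z',-1.).apply(kb)+[12,100,0])/1000)
    for L,c in [(l,(0,255,0)) for l in lines]+[(K,(0,255,255))]:
        u=((proj(n,L)-[x,y]+.5)*6-.5).round().astype(int).reshape(-1,1,2); cv2.polylines(i,[u],False,c,1)
    im.append(i)
cv2.imwrite('pics/k2.png',np.hstack(im))
E
```

```text
(no output)
```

View pics/k2.png

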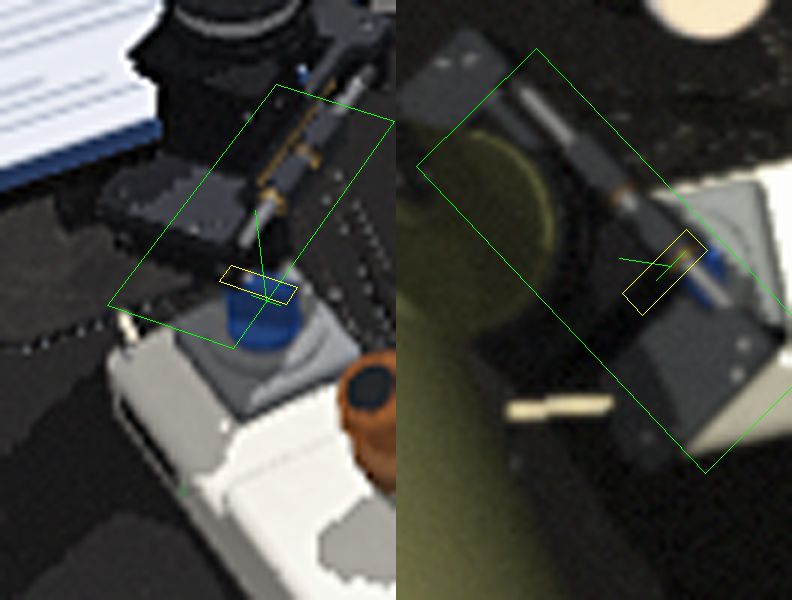

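The closed fingers sit at the bar's back or top edge (side crop about 270,272), with no contact. I'll raise, open and descend lower.

>>> play_rows:
  commands:
    - {"x": 0, "y": 0, "z": -0.03, "rx": 0, "ry": 0, "rz": 0}
    - {"x": 0, "y": 0, "z": 0, "rx": 0, "ry": 0, "rz": 0}
    - {"x": 0, "y": 0, "z": 0, "rx": 0, "ry": 0, "rz": 0}

```text
t: 3.9
position: [0.51, 0.3605, 0.1342]
ee_rot: [0.0, 0.37, 0.929, 0.001]
ft_force: [0.1, 0.0, -0.5]
finger_gap: 0.0004
grip_force: 0.0
```

>>> play_rows:
  commands:
    - {"x": 0, "y": 0, "z": 0, "rx": 0, "ry": 0, "rz": 0}
    - {"x": 0, "y": 0, "z": 0, "rx": 0, "ry": 0, "rz": 0}
    - {"x": 0, "y": 0, "z": 0, "rx": 0, "ry": 0, "rz": 0}
    - {"x": 0, "y": 0, "z": 0, "rx": 0, "ry": 0, "rz": 0}
    - {"x": 0, "y": 0, "z": 0, "rx": 0, "ry": 0, "rz": 0}
  jaw: 0.06

```text
t: 4.4
position: [0.5094, 0.36, 0.1331]
ee_rot: [-0.0, 0.37, 0.929, -0.0]
ft_force: [-0.1, 0.3, -0.2]
finger_gap: 0.0325
grip_force: 0.0
```

>>> play_rows:
  commands:
    - {"x": 0, "y": 0, "z": 0.015, "rx": 0, "ry": 0, "rz": 0}
    - {"x": 0, "y": 0, "z": 0.015, "rx": 0, "ry": 0, "rz": 0}
    - {"x": 0, "y": 0, "z": 0.01, "rx": 0, "ry": 0, "rz": 0}
    - {"x": 0, "y": 0, "z": 0, "rx": 0, "ry": 0, "rz": 0}
    - {"x": 0, "y": 0, "z": 0, "rx": 0, "ry": 0, "rz": 0}

```text
t: 4.9
position: [0.5092, 0.3598, 0.0927]
ee_rot: [-0.0, 0.37, 0.929, -0.0]
ft_force: [-0.4, 0.5, 0.2]
finger_gap: 0.0592
grip_force: 0.0
```

```bash
python3 - <<'E'
from h import *
im=[]
for n,x,y in(('side',190,85),('top',115,180)):
    im.append(cv2.resize(ctrl.snapshot(n)[y:y+100,x:x+66,::-1],None,fx=6,fy=6,interpolation=cv2.INTER_CUBIC))
cv2.imwrite('pics/k3.png',np.hstack(im))
E
```

>>> play_rows:
  commands:
    - {"x": 0, "y": 0, "z": 0, "rx": 0, "ry": 0, "rz": 0}
    - {"x": 0, "y": 0, "z": 0, "rx": 0, "ry": 0, "rz": 0}
    - {"x": 0, "y": 0, "z": 0, "rx": 0, "ry": 0, "rz": 0}
    - {"x": 0, "y": 0, "z": 0, "rx": 0, "ry": 0, "rz": 0}
    - {"x": 0, "y": 0, "z": 0, "rx": 0, "ry": 0, "rz": 0}
  jaw: 0.0

```text
t: 5.5
position: [0.5095, 0.3601, 0.0935]
ee_rot: [0.0, 0.37, 0.929, 0.0]
ft_force: [0.4, -0.5, 0.2]
finger_gap: 0.0283
grip_force: 0.0
```

>>> play_rows:
  commands:
    - {"x": 0, "y": 0, "z": 0, "rx": 0, "ry": 0, "rz": 0}
    - {"x": 0, "y": 0, "z": 0, "rx": 0, "ry": 0, "rz": 0}
    - {"x": 0, "y": 0, "z": 0, "rx": 0, "ry": 0, "rz": 0}
    - {"x": 0, "y": 0, "z": 0, "rx": 0, "ry": 0, "rz": 0}

```text
t: 5.9
position: [0.5094, 0.36, 0.0934]
ee_rot: [-0.0, 0.37, 0.929, 0.0]
ft_force: [-1.0, -0.4, 0.6]
finger_gap: 0.0018
grip_force: 0.0
```

View pics/k3.png

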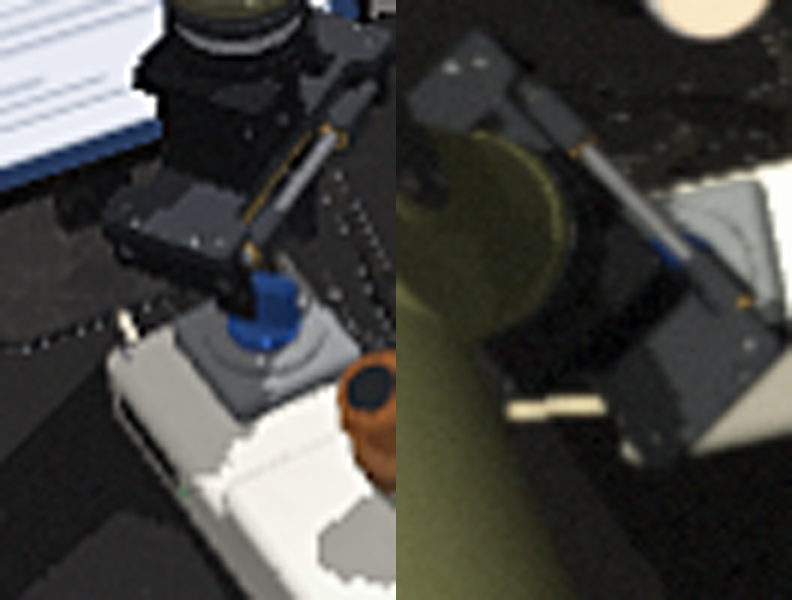

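Open jaws (60 mm): the near finger appears in front of the bar's left part in the side crop, tip about (243,310), i.e. px (230.5,136.7). I'll compare this with the prediction.

```bash
python3 - <<'E'
from h import *
s=ctrl.get_state(); P=np.array([.5092,.3598,.0927]); q=s['ee_rot']; M=R.from_quat([q[1],q[2],q[3],q[0]]).as_matrix()
print(M.round(3), s['finger_gap'])
for sg in(-1,1):
  for dz in(0,.02,.04):
    print(sg,dz,proj('side',P+M@[0,sg*.03,-dz]).round(1),proj('top',P+M@[0,sg*.03,-dz]).round(1))
i=cv2.imread('pics/k3.png'); i=i[:,:396]
cv2.imwrite('pics/k4.png',cv2.resize(i[200:360,160:360],None,fx=4,fy=3.75,interpolation=cv2.INTER_CUBIC))
E
```

```text
[[-0.726  0.688 -0.   ]
 [ 0.688  0.726  0.   ]
 [ 0.    -0.    -1.   ]] 0.0017667684975156306
-1 0 [[229.9 142.8]] [[168.8 231.6]]
-1 0.02 [[229.4 138.7]] [[166.6 231.4]]
-1 0.04 [[228.8 134.5]] [[164.4 231.2]]
1 0 [[238.1 131.1]] [[154.5 216.7]]
1 0.02 [[237.7 127. ]] [[152.1 216.2]]
1 0.04 [[237.3 122.8]] [[149.6 215.7]]
```

>>> play_rows:
  commands:
    - {"x": 0, "y": 0, "z": 0.002, "rx": 0, "ry": 0, "rz": 0}
    - {"x": 0, "y": 0, "z": 0.002, "rx": 0, "ry": 0, "rz": 0}
    - {"x": 0, "y": 0, "z": 0.002, "rx": 0, "ry": 0, "rz": 0}

```text
t: 6.2
position: [0.5096, 0.3602, 0.0882]
ee_rot: [0.0, 0.37, 0.929, 0.0]
ft_force: [-3.6, -2.6, 12.4]
finger_gap: 0.0006
grip_force: 6.2
```

View pics/k4.png

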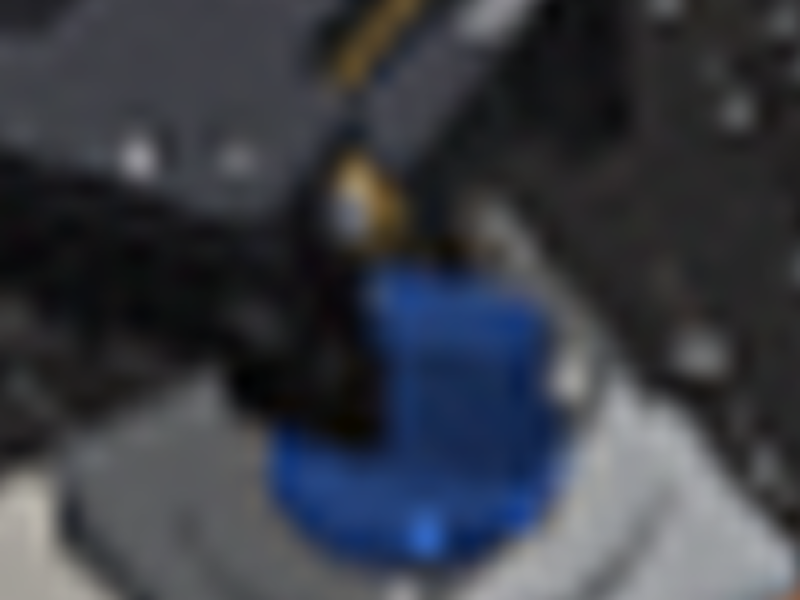

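Contact at reading z≈0.089 while the picture puts the fingertips about 30 mm higher than the reported TCP, so the closed tips are probably on the bar's top. I'll open and probe deeper.

>>> play_rows:
  commands:
    - {"x": 0, "y": 0, "z": -0.006, "rx": 0, "ry": 0, "rz": 0}
    - {"x": 0, "y": 0, "z": 0, "rx": 0, "ry": 0, "rz": 0}
    - {"x": 0, "y": 0, "z": 0, "rx": 0, "ry": 0, "rz": 0}
    - {"x": 0, "y": 0, "z": 0, "rx": 0, "ry": 0, "rz": 0}
    - {"x": 0, "y": 0, "z": 0, "rx": 0, "ry": 0, "rz": 0}
  jaw: 0.045

```text
t: 6.7
position: [0.5093, 0.3599, 0.0931]
ee_rot: [-0.0, 0.37, 0.929, -0.0]
ft_force: [-0.5, -0.4, 0.5]
finger_gap: 0.0326
grip_force: 0.0
```

>>> play_rows:
  commands:
    - {"x": 0, "y": 0, "z": 0, "rx": 0, "ry": 0, "rz": 0}
    - {"x": 0, "y": 0, "z": 0, "rx": 0, "ry": 0, "rz": 0}
    - {"x": 0, "y": 0, "z": 0.003, "rx": 0, "ry": 0, "rz": 0}
    - {"x": 0, "y": 0, "z": 0.003, "rx": 0, "ry": 0, "rz": 0}
    - {"x": 0, "y": 0, "z": 0.003, "rx": 0, "ry": 0, "rz": 0}

```text
t: 7.2
position: [0.5094, 0.36, 0.084]
ee_rot: [-0.0, 0.37, 0.929, -0.0]
ft_force: [0.1, 0.7, -0.0]
finger_gap: 0.0445
grip_force: 0.0
```

>>> play_rows:
  commands:
    - {"x": 0, "y": 0, "z": 0.001, "rx": 0, "ry": 0, "rz": 0}
    - {"x": 0, "y": 0, "z": 0, "rx": 0, "ry": 0, "rz": 0}

```text
t: 7.4
position: [0.5093, 0.3599, 0.083]
ee_rot: [-0.0, 0.37, 0.929, -0.0]
ft_force: [-0.2, -0.0, 0.1]
finger_gap: 0.045
grip_force: 0.0
```

Hypothesis confirmed: the true tips are about 30 mm above the reported TCP. I'll continue down to a reading of about 0.066 and close.

>>> play_rows:
  commands:
    - {"x": 0, "y": 0, "z": 0.004, "rx": 0, "ry": 0, "rz": 0}
    - {"x": 0, "y": 0, "z": 0.004, "rx": 0, "ry": 0, "rz": 0}
    - {"x": 0, "y": 0, "z": 0.004, "rx": 0, "ry": 0, "rz": 0}
    - {"x": 0, "y": 0, "z": 0.003, "rx": 0, "ry": 0, "rz": 0}
    - {"x": 0, "y": 0, "z": 0.002, "rx": 0, "ry": 0, "rz": 0}

```text
t: 7.9
position: [0.5093, 0.3599, 0.0659]
ee_rot: [-0.0, 0.37, 0.929, -0.0]
ft_force: [0.3, 0.6, 1.0]
finger_gap: 0.0453
grip_force: 0.0
```

>>> play_rows:
  commands:
    - {"x": 0, "y": 0, "z": 0, "rx": 0, "ry": 0, "rz": 0}
    - {"x": 0, "y": 0, "z": 0, "rx": 0, "ry": 0, "rz": 0}
    - {"x": 0, "y": 0, "z": 0, "rx": 0, "ry": 0, "rz": 0}
    - {"x": 0, "y": 0, "z": 0, "rx": 0, "ry": 0, "rz": 0}
    - {"x": 0, "y": 0, "z": 0, "rx": 0, "ry": 0, "rz": 0}
  jaw: 0

```text
t: 8.4
position: [0.5072, 0.3585, 0.0662]
ee_rot: [-0.002, 0.37, 0.929, -0.002]
ft_force: [-9.1, -3.2, 5.7]
finger_gap: 0.014
grip_force: 9.8
```

>>> play_rows:
  commands:
    - {"x": 0, "y": 0, "z": 0, "rx": 0, "ry": 0, "rz": 0}
    - {"x": 0, "y": 0, "z": 0, "rx": 0, "ry": 0, "rz": 0}

```text
t: 8.6
position: [0.5069, 0.3586, 0.0662]
ee_rot: [-0.002, 0.37, 0.929, -0.002]
ft_force: [-5.7, -4.0, 5.1]
finger_gap: 0.014
grip_force: 10.0
```

>>> play_rows:
  commands:
    - {"x": 0.001, "y": -0.004, "z": 0, "rx": 0, "ry": 0, "rz": 0}
    - {"x": 0, "y": 0, "z": 0, "rx": 0, "ry": 0, "rz": -0.8}
    - {"x": 0, "y": 0, "z": 0, "rx": 0, "ry": 0, "rz": -0.8}
    - {"x": 0, "y": 0, "z": 0, "rx": 0, "ry": 0, "rz": -0.8}
    - {"x": 0, "y": 0, "z": 0, "rx": 0, "ry": 0, "rz": -0.8}

```text
t: 9.1
position: [0.5078, 0.3601, 0.0663]
ee_rot: [0.002, 0.153, 0.988, 0.002]
ft_force: [6.2, 5.6, -6.9]
finger_gap: 0.0139
grip_force: 10.0
```

>>> play_rows:
  commands:
    - {"x": 0, "y": 0, "z": 0, "rx": 0, "ry": 0, "rz": -0.8}
    - {"x": 0, "y": 0, "z": 0, "rx": 0, "ry": 0, "rz": -0.8}
    - {"x": 0, "y": 0, "z": 0, "rx": 0, "ry": 0, "rz": -0.8}
    - {"x": 0, "y": 0, "z": 0, "rx": 0, "ry": 0, "rz": -0.6}
    - {"x": 0, "y": 0, "z": 0, "rx": 0, "ry": 0, "rz": -0.6}

```text
t: 9.6
position: [0.5079, 0.3619, 0.0664]
ee_rot: [0.003, -0.097, 0.995, 0.003]
ft_force: [6.0, 9.0, -8.2]
finger_gap: 0.0136
grip_force: 10.0
```

```bash
cat > st.py <<'E'
from h import *
s=ctrl.get_state(); q=s['ee_rot']; M=R.from_quat([q[1],q[2],q[3],q[0]]).as_matrix()
print(s['t'],s['position'].round(4),'ty',np.arctan2(M[1,1],M[0,1]).round(3),'F',s['ft_force'].round(1),'M',s['moment'].round(2),'gap',s['finger_gap'].__round__(4),s['grip_force'],'q',s['q'].round(2))
E
python3 st.py
```

```text
9.6 [0.5079 0.3619 0.0664] ty 1.766 F [ 6.   9.  -8.2] M [ 1.93 -1.35 -0.05] gap 0.0136 9.999664748502255 q [-0.67  0.34  0.01  1.68 -0.01  1.11  1.11]
```

>>> play_rows:
  commands:
    - {"x": 0, "y": -0.003, "z": 0, "rx": 0, "ry": 0, "rz": -0.4}
    - {"x": 0, "y": 0, "z": 0, "rx": 0, "ry": 0, "rz": -0.2}
    - {"x": 0, "y": 0, "z": 0, "rx": 0, "ry": 0, "rz": 0}

```text
t: 9.9
position: [0.5076, 0.362, 0.0666]
ee_rot: [0.003, -0.138, 0.99, 0.005]
ft_force: [4.7, 13.8, -9.0]
finger_gap: 0.0142
grip_force: 10.2
```

```bash
python3 st.py
```

```text
9.9 [0.5076 0.362  0.0666] ty 1.848 F [ 4.7 13.8 -9. ] M [ 2.88 -1.23 -0.23] gap 0.0142 10.200222210031598 q [-0.66  0.34  0.    1.68 -0.01  1.11  1.19]
```

>>> play_rows:
  commands:
    - {"x": 0, "y": 0, "z": 0, "rx": 0, "ry": 0, "rz": -0.4}
    - {"x": 0, "y": 0, "z": 0, "rx": 0, "ry": 0, "rz": -0.4}
    - {"x": 0, "y": 0, "z": 0, "rx": 0, "ry": 0, "rz": 0}
    - {"x": 0, "y": 0, "z": 0, "rx": 0, "ry": 0, "rz": 0}

```text
t: 10.3
position: [0.5073, 0.3619, 0.0669]
ee_rot: [0.003, -0.193, 0.981, 0.005]
ft_force: [4.4, 13.6, -7.2]
finger_gap: 0.0162
grip_force: 10.8
```

```bash
python3 st.py
```

```text
10.3 [0.5073 0.3619 0.0669] ty 1.959 F [ 4.4 13.6 -7.2] M [ 2.79 -0.96 -0.25] gap 0.0162 10.792142618447542 q [-0.65  0.34 -0.01  1.68 -0.    1.11  1.3 ]
```

Knob is at its stop: the gap widens and torque builds as I turn on. I'll release, rise and rotate the wrist.

>>> play_rows:
  commands:
    - {"x": 0, "y": 0, "z": 0, "rx": 0, "ry": 0, "rz": 0}
    - {"x": 0, "y": 0, "z": 0, "rx": 0, "ry": 0, "rz": 0}
    - {"x": 0, "y": 0, "z": 0, "rx": 0, "ry": 0, "rz": 0}
    - {"x": 0, "y": 0, "z": 0, "rx": 0, "ry": 0, "rz": 0}
    - {"x": 0, "y": 0, "z": 0, "rx": 0, "ry": 0, "rz": 0}
  jaw: 0.08

```text
t: 10.8
position: [0.5066, 0.3542, 0.0662]
ee_rot: [-0.0, -0.192, 0.981, -0.0]
ft_force: [0.1, -0.2, -0.6]
finger_gap: 0.0484
grip_force: 0.0
```

>>> play_rows:
  commands:
    - {"x": 0, "y": 0, "z": -0.03, "rx": 0, "ry": 0, "rz": 0}
    - {"x": 0, "y": 0, "z": -0.04, "rx": 0, "ry": 0, "rz": 0}
    - {"x": 0, "y": 0, "z": -0.04, "rx": 0, "ry": 0, "rz": 1}
    - {"x": 0, "y": 0, "z": -0.04, "rx": 0, "ry": 0, "rz": 1}
    - {"x": 0, "y": 0, "z": -0.04, "rx": 0, "ry": 0, "rz": 1}

```text
t: 11.3
position: [0.5065, 0.3542, 0.2581]
ee_rot: [0.0, 0.02, 1.0, -0.0]
ft_force: [0.6, 1.1, 0.2]
finger_gap: 0.0789
grip_force: 0.0
```

>>> play_rows:
  commands:
    - {"x": 0, "y": 0, "z": -0.04, "rx": 0, "ry": 0, "rz": 1}
    - {"x": 0, "y": 0, "z": -0.04, "rx": 0, "ry": 0, "rz": 1}
    - {"x": 0, "y": 0, "z": -0.01, "rx": 0, "ry": 0, "rz": 1}
    - {"x": 0, "y": 0, "z": 0, "rx": 0, "ry": 0, "rz": 1}
    - {"x": 0, "y": 0, "z": 0, "rx": 0, "ry": 0, "rz": 1}

```text
t: 11.8
position: [0.5068, 0.3546, 0.3471]
ee_rot: [0.0, 0.36, 0.933, 0.0]
ft_force: [0.3, 0.1, -0.0]
finger_gap: 0.0799
grip_force: 0.0
```

>>> play_rows:
  commands:
    - {"x": 0, "y": 0, "z": 0, "rx": 0, "ry": 0, "rz": 1}
    - {"x": 0, "y": 0, "z": 0, "rx": 0, "ry": 0, "rz": 1}
    - {"x": 0, "y": 0, "z": 0, "rx": 0, "ry": 0, "rz": 1}
    - {"x": 0, "y": 0, "z": 0, "rx": 0, "ry": 0, "rz": 0}
    - {"x": 0, "y": 0, "z": 0, "rx": 0, "ry": 0, "rz": 0}

```text
t: 12.3
position: [0.5065, 0.3547, 0.3463]
ee_rot: [0.0, 0.542, 0.84, -0.0]
ft_force: [0.7, 0.1, 0.7]
finger_gap: 0.0802
grip_force: 0.0
```

```bash
python3 st.py; python3 - <<'E'
from h import *
s=ctrl.get_state(); q=s['ee_rot']; M=R.from_quat([q[1],q[2],q[3],q[0]]).as_matrix()
print((M.T@(np.array([.5044,-.3523,s['position'][2]])-s['position'])).round(4))
# red/blue check of centrifuge extents
i=ctrl.snapshot('top')[:,:,::-1]; cv2.imwrite('pics/t2.png',i); cv2.imwrite('pics/s2.png',ctrl.snapshot('side')[:,:,::-1])
for u in((277,217),(353,281),(353,217)): print(atz('top',u,.2).round(3))
E
```

```text
12.3 [0.5065 0.3547 0.3463] ty 0.424 F [0.7 0.1 0.7] M [-0.06  0.01  0.05] gap 0.0802 0.0 q [-0.78  0.23  0.16  1.26 -0.03  1.65 -0.2 ]
[-6.434e-01 -2.929e-01  1.000e-04]
[0.532 0.029 0.2  ]
[ 0.375 -0.167  0.2  ]
[ 0.537 -0.165  0.2  ]
```

>>> play_rows:
  commands:
    - {"x": -0.0429, "y": -0.0195, "z": 0, "rx": 0, "ry": 0, "rz": 0}
    - {"x": -0.0429, "y": -0.0195, "z": 0, "rx": 0, "ry": 0, "rz": 0}
    - {"x": -0.0429, "y": -0.0195, "z": 0, "rx": 0, "ry": 0, "rz": 0}
    - {"x": -0.0429, "y": -0.0195, "z": 0, "rx": 0, "ry": 0, "rz": 0}
    - {"x": -0.0429, "y": -0.0195, "z": 0, "rx": 0, "ry": 0, "rz": 0}

```text
t: 12.9
position: [0.505, 0.1173, 0.3466]
ee_rot: [0.0, 0.543, 0.84, 0.0]
ft_force: [1.0, 0.5, 0.1]
finger_gap: 0.0801
grip_force: 0.0
```

>>> play_rows:
  commands:
    - {"x": -0.0429, "y": -0.0195, "z": 0, "rx": 0, "ry": 0, "rz": 0}
    - {"x": -0.0429, "y": -0.0195, "z": 0, "rx": 0, "ry": 0, "rz": 0}
    - {"x": -0.0429, "y": -0.0195, "z": 0, "rx": 0, "ry": 0, "rz": 0}
    - {"x": -0.0429, "y": -0.0195, "z": 0, "rx": 0, "ry": 0, "rz": 0}
    - {"x": -0.0429, "y": -0.0195, "z": 0, "rx": 0, "ry": 0, "rz": 0}

```text
t: 13.4
position: [0.5035, -0.1183, 0.3467]
ee_rot: [0.0, 0.543, 0.84, 0.0]
ft_force: [0.7, 0.7, 0.8]
finger_gap: 0.0796
grip_force: 0.0
```

>>> play_rows:
  commands:
    - {"x": -0.0429, "y": -0.0195, "z": 0, "rx": 0, "ry": 0, "rz": 0}
    - {"x": -0.0429, "y": -0.0195, "z": 0, "rx": 0, "ry": 0, "rz": 0}
    - {"x": -0.0429, "y": -0.0195, "z": 0, "rx": 0, "ry": 0, "rz": 0}
    - {"x": -0.0429, "y": -0.0195, "z": 0, "rx": 0, "ry": 0, "rz": 0}
    - {"x": -0.0429, "y": -0.0195, "z": 0, "rx": 0, "ry": 0, "rz": 0}

```text
t: 13.9
position: [0.5026, -0.3536, 0.3467]
ee_rot: [0.0, 0.543, 0.84, 0.0]
ft_force: [0.5, 0.4, 1.0]
finger_gap: 0.0799
grip_force: 0.0
```

>>> play_rows:
  commands:
    - {"x": 0, "y": 0, "z": 0.02, "rx": 0, "ry": 0, "rz": 1}
    - {"x": 0, "y": 0, "z": 0.03, "rx": 0, "ry": 0, "rz": 1}
    - {"x": 0, "y": 0, "z": 0.03, "rx": 0, "ry": 0, "rz": 1}
    - {"x": 0, "y": 0, "z": 0.03, "rx": 0, "ry": 0, "rz": 1}
    - {"x": 0, "y": 0, "z": 0.03, "rx": 0, "ry": 0, "rz": 1}

```text
t: 14.4
position: [0.5026, -0.3519, 0.2053]
ee_rot: [0.0, 0.799, 0.601, 0.0]
ft_force: [-0.5, -0.2, -0.8]
finger_gap: 0.0801
grip_force: 0.0
```

>>> play_rows:
  commands:
    - {"x": 0, "y": 0, "z": 0.03, "rx": 0, "ry": 0, "rz": 1}
    - {"x": 0, "y": 0, "z": 0.03, "rx": 0, "ry": 0, "rz": 1}
    - {"x": 0, "y": 0, "z": 0.03, "rx": 0, "ry": 0, "rz": 1}
    - {"x": 0, "y": 0, "z": 0.03, "rx": 0, "ry": 0, "rz": 1}
    - {"x": 0, "y": 0, "z": 0.02, "rx": 0, "ry": 0, "rz": 1}

```text
t: 14.9
position: [0.5019, -0.351, 0.0642]
ee_rot: [-0.001, 0.957, 0.292, -0.001]
ft_force: [0.8, 0.9, 1.0]
finger_gap: 0.0799
grip_force: 0.0
```

>>> play_rows:
  commands:
    - {"x": 0, "y": 0, "z": 0.02, "rx": 0, "ry": 0, "rz": 1}
    - {"x": 0, "y": 0, "z": 0, "rx": 0, "ry": 0, "rz": 0.5}
    - {"x": 0, "y": 0, "z": 0, "rx": 0, "ry": 0, "rz": 0}
    - {"x": 0, "y": 0, "z": 0, "rx": 0, "ry": 0, "rz": 0}

```text
t: 15.3
position: [0.503, -0.3521, 0.0466]
ee_rot: [0.0, 0.981, 0.193, 0.0]
ft_force: [0.4, -0.6, 0.7]
finger_gap: 0.0798
grip_force: 0.0
```

```bash
python3 st.py; python3 - <<'E'
from h import *
s=ctrl.get_state(); q=s['ee_rot']; M=R.from_quat([q[1],q[2],q[3],q[0]]).as_matrix()
print((M.T@(np.array([.5044,-.3523,s['position'][2]])-s['position'])).round(4))
E
```

```text
15.3 [ 0.503  -0.3521  0.0466] ty -1.182 F [ 0.4 -0.6  0.7] M [-0.05  0.12 -0.01] gap 0.0798 0.0 q [-0.17  0.5   0.94  1.74 -0.44  1.13 -0.27]
[0.0013 0.0007 0.    ]
```

>>> play_rows:
  commands:
    - {"x": 0.0013, "y": 0.0007, "z": 0.02, "rx": 0, "ry": 0, "rz": 0}
    - {"x": 0, "y": 0, "z": 0.02, "rx": 0, "ry": 0, "rz": 0}
    - {"x": 0, "y": 0, "z": 0.015, "rx": 0, "ry": 0, "rz": 0}
    - {"x": 0, "y": 0, "z": 0.008, "rx": 0, "ry": 0, "rz": 0}
    - {"x": 0, "y": 0, "z": 0, "rx": 0, "ry": 0, "rz": 0}

```text
t: 15.8
position: [0.5036, -0.3518, -0.0174]
ee_rot: [-0.001, 0.981, 0.192, -0.001]
ft_force: [0.0, -0.2, 0.2]
finger_gap: 0.0801
grip_force: 0.0
```

>>> play_rows:
  commands:
    - {"x": 0, "y": 0, "z": 0.004, "rx": 0, "ry": 0, "rz": 0}
    - {"x": 0, "y": 0, "z": 0.003, "rx": 0, "ry": 0, "rz": 0}
    - {"x": 0, "y": 0, "z": 0.002, "rx": 0, "ry": 0, "rz": 0}
    - {"x": 0, "y": 0, "z": 0, "rx": 0, "ry": 0, "rz": 0}

```text
t: 16.2
position: [0.5042, -0.3521, -0.0257]
ee_rot: [-0.0, 0.981, 0.192, 0.0]
ft_force: [-0.8, -0.2, 0.0]
finger_gap: 0.08
grip_force: 0.0
```

>>> play_rows:
  commands:
    - {"x": 0, "y": 0, "z": 0, "rx": 0, "ry": 0, "rz": 0}
    - {"x": 0, "y": 0, "z": 0, "rx": 0, "ry": 0, "rz": 0}
    - {"x": 0, "y": 0, "z": 0, "rx": 0, "ry": 0, "rz": 0}
    - {"x": 0, "y": 0, "z": 0, "rx": 0, "ry": 0, "rz": 0}
    - {"x": 0, "y": 0, "z": 0, "rx": 0, "ry": 0, "rz": 0}
  jaw: 0.03
  grip_force: 30

```text
t: 16.7
position: [0.5042, -0.3522, -0.0255]
ee_rot: [0.0, 0.981, 0.192, 0.0]
ft_force: [-0.5, 0.5, 0.6]
finger_gap: 0.0574
grip_force: 30.0
```

```bash
python3 st.py; cat > red.py <<'E'
from h import *
# red cap: colour blob near expected pixel
def red(n,near,im=None,rad=25):
    i=(ctrl.snapshot(n)[:,:,::-1] if im is None else im).astype(int); b,g,r=i[:,:,0],i[:,:,1],i[:,:,2]
    m=((r>90)&(g<r*.45)&(b<r*.45)).astype(np.uint8)
    _,_,st,c=cv2.connectedComponentsWithStats(m)
    return [(list(map(int,t)),c[k].round(1)) for k,t in enumerate(st) if k and t[4]>15 and np.hypot(*(c[k]-near))<rad]
E
python3 -c "
from red import *
print(red('top',(406,233)),red('side',(308,344)))"
```

```text
16.7 [ 0.5042 -0.3522 -0.0255] ty -1.185 F [-0.5  0.5  0.6] M [-0.14  0.1  -0.  ] gap 0.0574 30.000180060742423 q [-0.12  0.59  0.88  1.78 -0.52  1.02 -0.22]
[] [([299, 337, 14, 15, 38], array([305.6, 344.1])), ([313, 340, 6, 8, 34], array([315.8, 343.9])), ([296, 342, 13, 15, 91], array([301.4, 349.7]))]
```

>>> play_rows:
  commands:
    - {"x": 0, "y": 0, "z": -0.01, "rx": 0, "ry": 0, "rz": 0}
    - {"x": 0, "y": 0, "z": -0.03, "rx": 0, "ry": 0, "rz": 0}
    - {"x": 0, "y": 0, "z": -0.04, "rx": 0, "ry": 0, "rz": 0}
    - {"x": 0, "y": 0, "z": -0.04, "rx": 0, "ry": 0, "rz": 0}
    - {"x": 0, "y": 0, "z": -0.04, "rx": 0, "ry": 0, "rz": 0}

```text
t: 17.3
position: [0.5037, -0.3522, 0.1364]
ee_rot: [-0.0, 0.981, 0.192, 0.0]
ft_force: [0.4, -0.5, -1.3]
finger_gap: 0.0573
grip_force: 30.0
```

>>> play_rows:
  commands:
    - {"x": 0, "y": 0, "z": -0.04, "rx": 0, "ry": 0, "rz": 0}
    - {"x": 0, "y": 0, "z": -0.04, "rx": 0, "ry": 0, "rz": 0}
    - {"x": 0, "y": 0, "z": -0.04, "rx": 0, "ry": 0, "rz": 0}
    - {"x": 0, "y": 0, "z": -0.04, "rx": 0, "ry": 0, "rz": 0}
    - {"x": 0, "y": 0, "z": -0.03, "rx": 0, "ry": 0, "rz": 0}

```text
t: 17.8
position: [0.5039, -0.3526, 0.3278]
ee_rot: [0.001, 0.981, 0.192, 0.001]
ft_force: [0.2, -0.2, -0.8]
finger_gap: 0.0572
grip_force: 30.0
```

```bash
python3 st.py; cat > goal.py <<'E'
from h import *
import sys
psi=.243; a=R.from_euler('z',psi).apply([-np.sin(np.radians(25)),0,np.cos(np.radians(25))])
rim=np.array([.5205,.1735,.2215])
def goal(h,ty):  # cap origin h below(-)/above rim ; tool y yaw
    x=R.from_rotvec(np.cross([0,0,1],a)/np.linalg.norm(np.cross([0,0,1],a))*np.radians(25))
    c,s=np.cos(ty),np.sin(ty); D=np.array([[s,c,0],[-c,s,0],[0,0,-1.]])
    return rim+(h-.0255)*a, x.as_matrix()@D
if __name__=='__main__':
    h,ty=map(float,sys.argv[1:3]); P,G=goal(h,ty)
    s=ctrl.get_state(); q=s['ee_rot']; M=R.from_quat([q[1],q[2],q[3],q[0]]).as_matrix()
    print('goal',P.round(4),'d tool now',(M.T@(P-s['position'])).round(4),'d world',(P-s['position']).round(4))
    print('rot units (tool)',(np.degrees(R.from_matrix(M.T@G).as_rotvec())/8).round(3), 'd in goal frame',(G.T@(P-s['position'])).round(4))
E
python3 goal.py .04 -.3
```

```text
17.8 [ 0.5039 -0.3526  0.3278] ty -1.185 F [ 0.2 -0.2 -0.8] M [-0.13  0.09 -0.06] gap 0.0572 29.999876597430557 q [-0.23  0.33  1.06  1.34 -0.29  1.63 -0.39]
goal [0.5146 0.172  0.2346] d tool now [ 0.207  -0.4823  0.0926] d world [ 0.0107  0.5246 -0.0931]Traceback (most recent call last):
  File "goal.py", line 13, in <module>
    print('rot units (tool)',(np.degrees(R.from_matrix(M.T@G).as_rotvec())/8).round(3), 'd in goal frame',(G.T@(P-s['position'])).round(4))
                                         ~~~~~~~~~~~~~^^^^^^^
  File "scipy/spatial/transform/_rotation.pyx", line 1143, in scipy.spatial.transform._rotation.Rotation.from_matrix
ValueError: Non-positive determinant (left-handed or null coordinate frame) in rotation matrix 0: [[-0.58568645  0.69535635  0.41647441]
 [ 0.78048194  0.62245142  0.05832808]
 [ 0.21867628 -0.35921272  0.90727444]].
```

```bash
sed -i 's/\[s,c,0\],\[-c,s,0\]/[-s,c,0],[c,s,0]/' goal.py; sed -n 9p goal.py
```

```text
if __name__=='__main__':
```

>>> play_rows:
  commands:
    - {"x": 0.0188, "y": -0.0438, "z": 0, "rx": 0, "ry": 0, "rz": 0}
    - {"x": 0.0188, "y": -0.0438, "z": 0, "rx": 0, "ry": 0, "rz": 0}
    - {"x": 0.0188, "y": -0.0438, "z": 0, "rx": 0, "ry": 0, "rz": 0}
    - {"x": 0.0188, "y": -0.0438, "z": 0, "rx": 0, "ry": 0, "rz": 0}
    - {"x": 0.0188, "y": -0.0438, "z": 0, "rx": 0, "ry": 0, "rz": 0}

```text
t: 18.3
position: [0.5081, -0.1125, 0.3249]
ee_rot: [-0.001, 0.981, 0.191, 0.001]
ft_force: [-0.0, 0.4, -1.2]
finger_gap: 0.0574
grip_force: 30.0
```

>>> play_rows:
  commands:
    - {"x": 0.0188, "y": -0.0438, "z": 0, "rx": 0, "ry": 0, "rz": 0}
    - {"x": 0.0188, "y": -0.0438, "z": 0, "rx": 0, "ry": 0, "rz": 0}
    - {"x": 0.0188, "y": -0.0438, "z": 0, "rx": 0, "ry": 0, "rz": 0}
    - {"x": 0.0188, "y": -0.0438, "z": 0, "rx": 0, "ry": 0, "rz": 0}
    - {"x": 0.0188, "y": -0.0438, "z": 0, "rx": 0, "ry": 0, "rz": 0}

```text
t: 18.8
position: [0.5129, 0.1257, 0.3251]
ee_rot: [-0.001, 0.981, 0.191, 0.0]
ft_force: [0.3, -0.5, 0.2]
finger_gap: 0.0577
grip_force: 30.0
```

>>> play_rows:
  commands:
    - {"x": 0.0188, "y": -0.0438, "z": 0, "rx": 0, "ry": 0, "rz": 0}
    - {"x": 0, "y": 0, "z": 0, "rx": 0, "ry": 0, "rz": 0}

```text
t: 19.0
position: [0.5121, 0.1808, 0.3234]
ee_rot: [-0.001, 0.98, 0.198, -0.001]
ft_force: [-0.3, 0.3, -0.2]
finger_gap: 0.0571
grip_force: 30.0
```

```bash
python3 st.py; python3 goal.py .05 -.3
```

```text
19.0 [0.5121 0.1808 0.3234] ty -1.173 F [-0.3  0.3 -0.2] M [-0.1   0.21  0.06] gap 0.0571 30.000839290441945 q [-1.03  0.06  0.69  1.51 -0.04  1.59 -1.52]
goal [0.5105 0.171  0.2437] d tool now [-0.0053  0.0086  0.0797] d world [-0.0017 -0.0098 -0.0797]
rot units (tool) [-1.816  2.679 -6.149] d in goal frame [-0.0271 -0.0272  0.0706]
```

>>> play_rows:
  commands:
    - {"x": 0, "y": 0, "z": 0, "rx": -0.26, "ry": 0.383, "rz": -0.878}
    - {"x": 0, "y": 0, "z": 0, "rx": -0.26, "ry": 0.383, "rz": -0.878}
    - {"x": 0, "y": 0, "z": 0, "rx": -0.26, "ry": 0.383, "rz": -0.878}
    - {"x": 0, "y": 0, "z": 0, "rx": -0.26, "ry": 0.383, "rz": -0.878}
    - {"x": 0, "y": 0, "z": 0, "rx": -0.26, "ry": 0.383, "rz": -0.878}

```text
t: 19.5
position: [0.5141, 0.1716, 0.3248]
ee_rot: [0.063, 0.864, 0.477, 0.147]
ft_force: [-1.0, -0.4, -0.2]
finger_gap: 0.0575
grip_force: 30.0
```

>>> play_rows:
  commands:
    - {"x": 0, "y": 0, "z": 0, "rx": -0.26, "ry": 0.383, "rz": -0.878}
    - {"x": 0, "y": 0, "z": 0, "rx": -0.26, "ry": 0.383, "rz": -0.878}
    - {"x": 0, "y": 0, "z": 0, "rx": 0, "ry": 0, "rz": 0}
    - {"x": 0, "y": 0, "z": 0, "rx": 0, "ry": 0, "rz": 0}

```text
t: 19.9
position: [0.5134, 0.1694, 0.3283]
ee_rot: [0.075, 0.819, 0.539, 0.184]
ft_force: [0.3, -0.5, -0.7]
finger_gap: 0.0573
grip_force: 30.0
```

```bash
python3 st.py; python3 goal.py .05 -.3; python3 - <<'E'
from red import *
s=ctrl.get_state(); q=s['ee_rot']; M=R.from_quat([q[1],q[2],q[3],q[0]]).as_matrix()
A=s['position']+M@[0,0,-.039]; B=s['position']+np.array([0,0,.031])+M@[0,0,-.008]
for n in('top','side'): print(n,'toolhyp',proj(n,A).round(1),'basehyp',proj(n,B).round(1),red(n,proj(n,A)[0]))
E
```

```text
19.9 [0.5134 0.1694 0.3283] ty -0.446 F [ 0.3 -0.5 -0.7] M [-0.18  0.53 -0.01] gap 0.0573 29.999872668413445 q [-0.76 -0.3   0.25  1.86  0.21  1.2  -0.96]
goal [0.5105 0.171  0.2437] d tool now [-0.0181 -0.0304  0.0769] d world [-0.003   0.0017 -0.0846]
rot units (tool) [-0.142  0.267 -0.737] d in goal frame [-0.0176 -0.0337  0.0756]
top toolhyp [[209.7 225.8]] basehyp [[208.6 220.2]] [([200, 223, 20, 14, 146], array([209.6, 229.6]))]
side toolhyp [[241.5 116.5]] basehyp [[245.5 114.2]] [([231, 109, 23, 20, 338], array([241.3, 118.6]))]
```

>>> play_rows:
  commands:
    - {"x": -0.0045, "y": -0.0076, "z": 0.0192, "rx": 0, "ry": 0, "rz": 0}
    - {"x": -0.0045, "y": -0.0076, "z": 0.0192, "rx": 0, "ry": 0, "rz": 0}
    - {"x": -0.0045, "y": -0.0076, "z": 0.0192, "rx": 0, "ry": 0, "rz": 0}
    - {"x": -0.0045, "y": -0.0076, "z": 0.0192, "rx": 0, "ry": 0, "rz": 0}
    - {"x": 0, "y": 0, "z": 0, "rx": -0.142, "ry": 0.267, "rz": -0.737}

```text
t: 20.5
position: [0.5065, 0.1791, 0.2404]
ee_rot: [0.078, 0.787, 0.58, 0.196]
ft_force: [-1.5, 1.3, 0.2]
finger_gap: 0.0575
grip_force: 30.0
```

>>> play_rows:
  commands:
    - {"x": 0, "y": 0, "z": 0, "rx": 0, "ry": 0, "rz": 0}
    - {"x": 0, "y": 0, "z": 0, "rx": 0, "ry": 0, "rz": 0}
    - {"x": 0, "y": 0, "z": 0, "rx": 0, "ry": 0, "rz": 0}

```text
t: 20.8
position: [0.5098, 0.1747, 0.2445]
ee_rot: [0.08, 0.79, 0.575, 0.198]
ft_force: [-0.5, 0.3, -0.6]
finger_gap: 0.0575
grip_force: 30.0
```

```bash
python3 st.py; python3 goal.py .05 -.3
```

```text
20.8 [0.5098 0.1747 0.2445] ty -0.356 F [-0.5  0.3 -0.6] M [-0.18  0.59  0.04] gap 0.0575 30.000122896162793 q [-0.58 -0.3   0.11  2.04  0.15  0.98 -0.83]
goal [0.5105 0.171  0.2437] d tool now [-0.0035  0.0014  0.0006] d world [ 0.0006 -0.0037 -0.0008]
rot units (tool) [-0.037  0.015 -0.086] d in goal frame [-0.0036  0.0014  0.0006]
```

>>> play_rows:
  commands:
    - {"x": -0.003, "y": 0.001, "z": 0.01, "rx": 0, "ry": 0, "rz": 0}
    - {"x": 0, "y": 0, "z": 0.01, "rx": 0, "ry": 0, "rz": 0}
    - {"x": 0, "y": 0, "z": 0.01, "rx": 0, "ry": 0, "rz": 0}
    - {"x": 0, "y": 0, "z": 0, "rx": 0, "ry": 0, "rz": 0}
    - {"x": 0, "y": 0, "z": 0, "rx": 0, "ry": 0, "rz": 0}

```text
t: 21.3
position: [0.5215, 0.1735, 0.2151]
ee_rot: [0.08, 0.79, 0.575, 0.197]
ft_force: [-0.9, -0.5, -0.2]
finger_gap: 0.0573
grip_force: 30.0
```

```bash
python3 st.py; python3 goal.py .02 -.3; python3 - <<'E'
from goal import *
s=ctrl.get_state(); q=s['ee_rot']; M=R.from_quat([q[1],q[2],q[3],q[0]]).as_matrix()
def ci(r,z):
    t=np.linspace(0,2*np.pi,50); return np.c_[r*np.cos(t),r*np.sin(t),0*t+z]
tool=lambda A: s['position']+A@M.T
b=goal(.0255,0)[1]; bt=lambda A: rim+A@b.T   # z along -a
im=[]
for n,x,y in(('top',190,190),('side',225,100)):
    i=cv2.resize(ctrl.snapshot(n)[y:y+75,x:x+50,::-1],None,fx=8,fy=8,interpolation=cv2.INTER_CUBIC)
    for L,c in((tool(ci(.029,-.0255)),(0,255,0)),(tool(ci(.029,-.0525)),(255,255,0)),(bt(ci(.0175,0)),(0,255,255)),(bt(ci(.0208,.034)),(0,255,255)),(bt(ci(.034,.05)),(255,0,255))):
        u=((proj(n,L)-[x,y]+.5)*8-.5).round().astype(int).reshape(-1,1,2); cv2.polylines(i,[u],False,c,1)
    im.append(i)
cv2.imwrite('pics/fin.png',np.hstack(im))
E
```

```text
21.3 [0.5215 0.1735 0.2151] ty -0.355 F [-0.9 -0.5 -0.2] M [-0.28  0.59  0.03] gap 0.0573 30.000031299423426 q [-0.57 -0.26  0.12  2.07  0.14  0.91 -0.82]
goal [0.5228 0.1741 0.2165] d tool now [ 0.0012  0.0014 -0.0007] d world [0.0012 0.0006 0.0014]
rot units (tool) [-0.045  0.033 -0.083] d in goal frame [ 0.0012  0.0014 -0.0007]
```

View pics/fin.png

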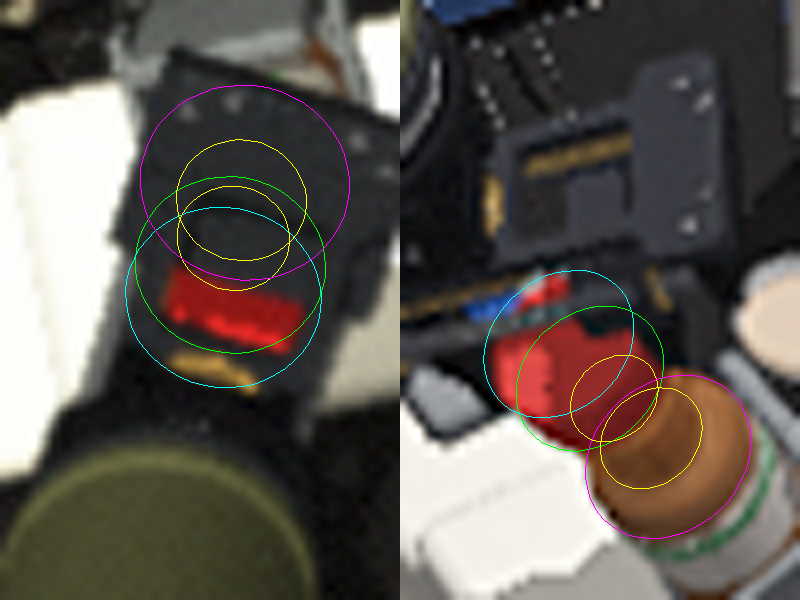

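The overlay matches in both views: the red cap fills the predicted cap outline (side crop about 490–665, 306–450) and the bottle outline matches within about 1 px. I'll go down.

>>> play_rows:
  commands:
    - {"x": 0.0012, "y": 0.0014, "z": 0.006, "rx": -0.04, "ry": 0.03, "rz": 0}
    - {"x": 0, "y": 0, "z": 0.006, "rx": 0, "ry": 0, "rz": 0}
    - {"x": 0, "y": 0, "z": 0.004, "rx": 0, "ry": 0, "rz": 0}
    - {"x": 0, "y": 0, "z": 0.004, "rx": 0, "ry": 0, "rz": 0}
    - {"x": 0, "y": 0, "z": 0.003, "rx": 0, "ry": 0, "rz": 0}

```text
t: 21.9
position: [0.5324, 0.1767, 0.1954]
ee_rot: [0.081, 0.789, 0.575, 0.2]
ft_force: [-7.6, -1.6, 7.7]
finger_gap: 0.0574
grip_force: 30.0
```

```bash
cat >> st.py <<'E'
from goal import a,rim
d=s['position']+.0255*a*0+M@[0,0,-.0255]-rim
G=np.c_[np.cross([0,1,0],a),[0,1,0],a]
by=np.cross(a,[np.cos(.243),np.sin(.243),0]); by/=np.linalg.norm(by); bx=np.cross(by,a)
B=np.c_[bx,by,a]
print('cap in bottle frame rel rim (mm)',(B.T@d*1000).round(1),'F in bottle',(B.T@s['ft_force']).round(1),'F tool',(M.T@s['ft_force']).round(1),'bx in tool',(M.T@bx).round(2),'tilt',np.arccos(np.clip(-M[:,2]@a,-1,1)).round(3), 'spin',np.degrees(np.arctan2(M[:,1]@by,M[:,1]@bx)).round(1))
E
python3 st.py
```

```text
21.9 [0.5324 0.1767 0.1954] ty -0.357 F [-7.6 -1.6  7.7] M [-0.23  1.45  0.17] gap 0.0574 30.006354690995067 q [-0.57 -0.22  0.13  2.08  0.14  0.86 -0.82]
cap in bottle frame rel rim (mm) [ 0.1  0.2 -3.3] F in bottle [-3.8  0.3 10.3] F tool [ -1.8  -3.4 -10.3] bx in tool [ 0.53  0.85 -0.  ] tilt 0.001 spin -31.8
```

>>> play_rows:
  commands:
    - {"x": -0.001, "y": -0.0017, "z": -0.002, "rx": 0, "ry": 0, "rz": 0}
    - {"x": 0, "y": 0, "z": 0.002, "rx": 0, "ry": 0, "rz": 0}
    - {"x": 0, "y": 0, "z": 0.002, "rx": 0, "ry": 0, "rz": 0}
    - {"x": 0, "y": 0, "z": 0.001, "rx": 0, "ry": 0, "rz": 0}

```text
t: 22.3
position: [0.5323, 0.1769, 0.1925]
ee_rot: [0.081, 0.789, 0.575, 0.201]
ft_force: [-0.4, 1.0, 0.5]
finger_gap: 0.0573
grip_force: 30.0
```

```bash
python3 st.py
```

```text
22.3 [0.5323 0.1769 0.1925] ty -0.357 F [-0.4  1.   0.5] M [0.06 0.62 0.17] gap 0.0573 30.000231756130233 q [-0.57 -0.22  0.13  2.09  0.15  0.85 -0.82]
cap in bottle frame rel rim (mm) [-1.2  0.5 -6. ] F in bottle [0.1 1.  0.5] F tool [ 0.9 -0.5 -0.5] bx in tool [0.53 0.85 0.  ] tilt 0.002 spin -31.8
```

Free now, at 6 mm below the rim. I'll go on down to the ridges.

>>> play_rows:
  commands:
    - {"x": 0, "y": 0, "z": 0.002, "rx": 0, "ry": 0, "rz": 0}
    - {"x": 0, "y": 0, "z": 0.002, "rx": 0, "ry": 0, "rz": 0}
    - {"x": 0, "y": 0, "z": 0.002, "rx": 0, "ry": 0, "rz": 0}
    - {"x": 0, "y": 0, "z": 0.001, "rx": 0, "ry": 0, "rz": 0}
    - {"x": 0, "y": 0, "z": 0.001, "rx": 0, "ry": 0, "rz": 0}

```text
t: 22.8
position: [0.5348, 0.1781, 0.1872]
ee_rot: [0.081, 0.789, 0.575, 0.201]
ft_force: [-18.6, -2.5, 21.7]
finger_gap: 0.0573
grip_force: 30.0
```

```bash
python3 st.py
```

```text
22.8 [0.5348 0.1781 0.1872] ty -0.356 F [-18.6  -2.5  21.7] M [-0.31  2.67  0.23] gap 0.0573 30.00753355328925 q [-0.57 -0.21  0.13  2.09  0.14  0.84 -0.82]
cap in bottle frame rel rim (mm) [ -0.9   1.  -11.9] F in bottle [-7.7  2.  27.6] F tool [ -2.3  -7.6 -27.6] bx in tool [0.53 0.85 0.  ] tilt 0.002 spin -31.8
```

>>> play_rows:
  commands:
    - {"x": -0.0008, "y": -0.0013, "z": -0.001, "rx": 0, "ry": 0, "rz": 0}
    - {"x": 0, "y": 0, "z": 0, "rx": 0, "ry": 0, "rz": -0.6}
    - {"x": 0, "y": 0, "z": 0, "rx": 0, "ry": 0, "rz": -0.6}
    - {"x": 0, "y": 0, "z": 0, "rx": 0, "ry": 0, "rz": 0}

```text
t: 23.2
position: [0.5349, 0.1782, 0.1876]
ee_rot: [0.098, 0.737, 0.639, 0.195]
ft_force: [-4.2, 2.0, 7.3]
finger_gap: 0.0572
grip_force: 30.0
```

```bash
python3 st.py
```

```text
23.2 [0.5349 0.1782 0.1876] ty -0.178 F [-4.2  2.   7.3] M [0.32 0.64 0.35] gap 0.0572 30.000571974087507 q [-0.59 -0.22  0.15  2.09  0.15  0.83 -0.66]
cap in bottle frame rel rim (mm) [ -0.7   1.  -11.6] F in bottle [-0.1  2.9  8.2] F tool [ 2.7 -1.2 -8.2] bx in tool [0.38 0.93 0.  ] tilt 0.005 spin -22.1
```

>>> play_rows:
  commands:
    - {"x": 0, "y": 0, "z": 0, "rx": 0, "ry": 0, "rz": -0.6}
    - {"x": 0, "y": 0, "z": 0, "rx": 0, "ry": 0, "rz": -0.6}
    - {"x": 0, "y": 0, "z": 0, "rx": 0, "ry": 0, "rz": -0.6}
    - {"x": 0, "y": 0, "z": 0, "rx": 0, "ry": 0, "rz": 0}

```text
t: 23.6
position: [0.5343, 0.1781, 0.1862]
ee_rot: [0.122, 0.652, 0.726, 0.181]
ft_force: [0.0, 4.5, 1.5]
finger_gap: 0.0574
grip_force: 30.0
```

```bash
python3 st.py
```

```text
23.6 [0.5343 0.1781 0.1862] ty 0.094 F [0.  4.5 1.5] M [0.8  0.26 0.33] gap 0.0574 29.999109017662704 q [-0.62 -0.22  0.18  2.1   0.16  0.83 -0.42]
cap in bottle frame rel rim (mm) [ -1.8   1.1 -12.7] F in bottle [1.6 4.3 0.8] F tool [ 4.5  1.  -0.8] bx in tool [0.13 0.99 0.  ] tilt 0.003 spin -7.7
```

Axial force is gone, so the lugs are over the opening; pushing down gently.

>>> play_rows:
  commands:
    - {"x": 0.0008, "y": 0.0003, "z": 0.001, "rx": 0, "ry": 0, "rz": 0}
    - {"x": 0, "y": 0, "z": 0.001, "rx": 0, "ry": 0, "rz": 0}
    - {"x": 0, "y": 0, "z": 0.001, "rx": 0, "ry": 0, "rz": 0}
    - {"x": 0, "y": 0, "z": 0, "rx": 0, "ry": 0, "rz": 0}

```text
t: 24.0
position: [0.5354, 0.1785, 0.1829]
ee_rot: [0.121, 0.652, 0.726, 0.18]
ft_force: [1.7, 6.0, 1.6]
finger_gap: 0.0576
grip_force: 30.0
```

```bash
python3 st.py
```

```text
24.0 [0.5354 0.1785 0.1829] ty 0.093 F [1.7 6.  1.6] M [0.97 0.29 0.54] gap 0.0576 30.000131655251607 q [-0.62 -0.21  0.18  2.1   0.16  0.83 -0.42]
cap in bottle frame rel rim (mm) [ -2.2   1.3 -16.1] F in bottle [3.5 5.4 0.1] F tool [ 5.9  2.7 -0.1] bx in tool [0.14 0.99 0.  ] tilt 0.002 spin -7.8
```

>>> play_rows:
  commands:
    - {"x": 0.0012, "y": 0.0006, "z": 0.001, "rx": 0, "ry": 0, "rz": 0}
    - {"x": 0, "y": 0, "z": 0.001, "rx": 0, "ry": 0, "rz": 0}
    - {"x": 0, "y": 0, "z": 0.001, "rx": 0, "ry": 0, "rz": 0}
    - {"x": 0, "y": 0, "z": 0.001, "rx": 0, "ry": 0, "rz": 0}
    - {"x": 0, "y": 0, "z": 0, "rx": 0, "ry": 0, "rz": 0}

```text
t: 24.5
position: [0.5365, 0.1789, 0.1803]
ee_rot: [0.121, 0.653, 0.726, 0.179]
ft_force: [-9.6, -0.3, 11.7]
finger_gap: 0.0573
grip_force: 30.0
```

```bash
python3 st.py
```

```text
24.5 [0.5365 0.1789 0.1803] ty 0.093 F [-9.6 -0.3 11.7] M [-0.03  1.38  0.18] gap 0.0573 30.003272406756878 q [-0.62 -0.2   0.18  2.1   0.16  0.82 -0.42]
cap in bottle frame rel rim (mm) [ -2.1   1.4 -19. ] F in bottle [-3.6  2.  14.5] F tool [  1.5  -3.8 -14.5] bx in tool [ 0.14  0.99 -0.  ] tilt 0.001 spin -7.8
```

>>> play_rows:
  commands:
    - {"x": 0, "y": -0.0003, "z": -0.0008, "rx": 0, "ry": 0, "rz": 0}
    - {"x": 0, "y": 0, "z": 0, "rx": 0, "ry": 0, "rz": 0.6}
    - {"x": 0, "y": 0, "z": 0, "rx": 0, "ry": 0, "rz": 0.7}
    - {"x": 0, "y": 0, "z": 0, "rx": 0, "ry": 0, "rz": 0.7}
    - {"x": 0, "y": 0, "z": 0, "rx": 0, "ry": 0, "rz": 0.7}

```text
t: 25.0
position: [0.5369, 0.1791, 0.1805]
ee_rot: [0.086, 0.778, 0.59, 0.199]
ft_force: [-2.7, 0.6, 4.9]
finger_gap: 0.0571
grip_force: 30.0
```

```bash
python3 st.py
```

```text
25.0 [0.5369 0.1791 0.1805] ty -0.318 F [-2.7  0.6  4.9] M [0.24 0.49 0.26] gap 0.0571 29.995896132895723 q [-0.57 -0.2   0.13  2.1   0.15  0.82 -0.79]
cap in bottle frame rel rim (mm) [ -1.7   1.5 -18.9] F in bottle [-0.2  1.3  5.5] F tool [ 1.  -0.8 -5.5] bx in tool [0.49 0.87 0.  ] tilt 0.001 spin -29.6
```

>>> play_rows:
  commands:
    - {"x": 0, "y": 0, "z": 0, "rx": 0, "ry": 0, "rz": 0.7}
    - {"x": 0, "y": 0, "z": 0, "rx": 0, "ry": 0, "rz": 0.7}
    - {"x": 0, "y": 0, "z": 0, "rx": 0, "ry": 0, "rz": 0.7}
    - {"x": 0, "y": 0, "z": 0, "rx": 0, "ry": 0, "rz": 0.7}
    - {"x": 0, "y": 0, "z": 0, "rx": 0, "ry": 0, "rz": 0}

```text
t: 25.5
position: [0.5372, 0.179, 0.1807]
ee_rot: [0.046, 0.877, 0.429, 0.212]
ft_force: [-0.8, 1.8, 5.8]
finger_gap: 0.0573
grip_force: 30.0
```

```bash
python3 st.py
```

```text
25.5 [0.5372 0.179  0.1807] ty -0.709 F [-0.8  1.8  5.8] M [0.24 0.32 0.08] gap 0.0573 30.002051369519904 q [-0.52 -0.2   0.09  2.09  0.13  0.82 -1.16]
cap in bottle frame rel rim (mm) [ -1.4   1.4 -18.9] F in bottle [2.2 2.  5.4] F tool [ 3.  -0.2 -5.4] bx in tool [0.79 0.62 0.  ] tilt 0.002 spin -51.8
```

>>> play_rows:
  commands:
    - {"x": 0, "y": 0, "z": 0, "rx": 0, "ry": 0, "rz": 0.5}
    - {"x": 0, "y": 0, "z": 0, "rx": 0, "ry": 0, "rz": 0.5}
    - {"x": 0, "y": 0, "z": 0, "rx": 0, "ry": 0, "rz": 0.5}
    - {"x": 0, "y": 0, "z": 0, "rx": 0, "ry": 0, "rz": 0}

```text
t: 25.9
position: [0.5372, 0.179, 0.1807]
ee_rot: [0.023, 0.917, 0.335, 0.216]
ft_force: [-0.5, 1.1, 5.6]
finger_gap: 0.0576
grip_force: 30.0
```

```bash
python3 st.py
```

```text
25.9 [0.5372 0.179  0.1807] ty -0.907 F [-0.5  1.1  5.6] M [0.24 0.25 0.08] gap 0.0576 30.00168971135281 q [-0.5  -0.2   0.07  2.09  0.13  0.82 -1.37]
cap in bottle frame rel rim (mm) [ -1.4   1.4 -18.9] F in bottle [2.1 1.2 5.2] F tool [ 2.5 -0.2 -5.2] bx in tool [0.9  0.44 0.  ] tilt 0.002 spin -63.7
```

```bash
echo "print('torque about a',(s['moment']@a).round(3),'spin meas above')" >> st.py
```

>>> play_rows:
  commands:
    - {"x": 0, "y": 0, "z": 0, "rx": 0, "ry": 0, "rz": 0.5}
    - {"x": 0, "y": 0, "z": 0, "rx": 0, "ry": 0, "rz": 0.5}
    - {"x": 0, "y": 0, "z": 0, "rx": 0, "ry": 0, "rz": 0.5}
    - {"x": 0, "y": 0, "z": 0, "rx": 0, "ry": 0, "rz": 0}

```text
t: 26.3
position: [0.5373, 0.1787, 0.1807]
ee_rot: [0.002, 0.946, 0.239, 0.217]
ft_force: [-0.7, 0.2, 5.6]
finger_gap: 0.0574
grip_force: 30.0
```

```bash
python3 st.py
```

```text
26.3 [0.5373 0.1787 0.1807] ty -1.099 F [-0.7  0.2  5.6] M [-0.36  0.18  0.75] gap 0.0574 30.001487436820753 q [-0.47 -0.2   0.04  2.09  0.12  0.82 -1.57]
cap in bottle frame rel rim (mm) [ -1.4   1.  -18.9] F in bottle [1.8 0.3 5.4] F tool [ 1.8  0.1 -5.4] bx in tool [0.97 0.25 0.  ] tilt 0.002 spin -75.5
torque about a 0.814 spin meas above
```

>>> play_rows:
  commands:
    - {"x": 0, "y": 0, "z": 0, "rx": 0, "ry": 0, "rz": 0.5}
    - {"x": 0, "y": 0, "z": 0, "rx": 0, "ry": 0, "rz": 0.5}
    - {"x": 0, "y": 0, "z": 0, "rx": 0, "ry": 0, "rz": 0}

```text
t: 26.6
position: [0.5366, 0.1783, 0.1801]
ee_rot: [-0.013, 0.961, 0.173, 0.216]
ft_force: [-2.9, -1.2, 6.1]
finger_gap: 0.0575
grip_force: 30.0
```

```bash
python3 st.py
```

```text
26.6 [0.5366 0.1783 0.1801] ty -1.226 F [-2.9 -1.2  6.1] M [-0.49  0.46  0.74] gap 0.0575 30.00430183717981 q [-0.46 -0.19  0.03  2.09  0.12  0.82 -1.7 ]
cap in bottle frame rel rim (mm) [ -2.3   0.9 -19.1] F in bottle [-0.2 -0.4  6.8] F tool [-0.3  0.4 -6.8] bx in tool [0.99 0.11 0.  ] tilt 0.002 spin -83.5
torque about a 0.828 spin meas above
```

Tight: torque plateaus at 0.82 N m (grip slipping at the stop). Releasing and backing off.

>>> play_rows:
  commands:
    - {"x": 0, "y": 0, "z": -0.0004, "rx": 0, "ry": 0, "rz": 0}
    - {"x": 0, "y": 0, "z": 0, "rx": 0, "ry": 0, "rz": 0}
    - {"x": 0, "y": 0, "z": 0, "rx": 0, "ry": 0, "rz": 0}
    - {"x": 0, "y": 0, "z": 0, "rx": 0, "ry": 0, "rz": 0}
    - {"x": 0, "y": 0, "z": 0, "rx": 0, "ry": 0, "rz": 0}
  jaw: 0.085

```text
t: 27.1
position: [0.5362, 0.1792, 0.1799]
ee_rot: [-0.015, 0.961, 0.171, 0.216]
ft_force: [-0.8, -0.5, -0.7]
finger_gap: 0.0833
grip_force: 0.0
```

```bash
python3 st.py
```

```text
27.1 [0.5362 0.1792 0.1799] ty -1.229 F [-0.8 -0.5 -0.7] M [-0.19  0.61 -0.01] gap 0.0833 0.0 q [-0.46 -0.19  0.03  2.09  0.11  0.82 -1.71]
cap in bottle frame rel rim (mm) [ -2.5   1.7 -19.2] F in bottle [-1.1 -0.3 -0.3] F tool [-1.2  0.2  0.3] bx in tool [ 0.99  0.11 -0.  ] tilt 0.0 spin -83.8
torque about a 0.004 spin meas above
```

>>> play_rows:
  commands:
    - {"x": 0, "y": 0, "z": -0.005, "rx": 0, "ry": 0, "rz": 0}
    - {"x": 0, "y": 0, "z": -0.01, "rx": 0, "ry": 0, "rz": 0}
    - {"x": 0, "y": 0, "z": -0.01, "rx": 0, "ry": 0, "rz": 0}
    - {"x": 0, "y": 0, "z": -0.015, "rx": 0, "ry": 0, "rz": 0}
    - {"x": 0, "y": 0, "z": -0.015, "rx": 0, "ry": 0, "rz": 0}

```text
t: 27.6
position: [0.5134, 0.1738, 0.2317]
ee_rot: [-0.015, 0.961, 0.171, 0.217]
ft_force: [0.2, 0.5, -0.8]
finger_gap: 0.085
grip_force: 0.0
```

```bash
python3 st.py; python3 - <<'E'
from red import *; from goal import a,rim
for k,h in(('closed top',.007),('mid',-.0065),('ridge-mid',.001)): print(k,[proj(n,rim+h*a).round(1) for n in('top','side')])
for n in('top','side'): print(n,red(n,proj(n,rim)[0],rad=30))
E
```

```text
27.6 [0.5134 0.1738 0.2317] ty -1.229 F [ 0.2  0.5 -0.8] M [-0.11  0.58 -0.02] gap 0.085 0.0 q [-0.45 -0.28  0.01  2.06  0.1   0.94 -1.7 ]
cap in bottle frame rel rim (mm) [-1.8  2.  37.6] F in bottle [-0.1  0.4 -0.9] F tool [-0.  -0.4  0.9] bx in tool [0.99 0.11 0.  ] tilt 0.002 spin -83.8
torque about a -0.028 spin meas above
closed top [array([[218.5, 220.3]]), array([[250.3, 148.2]])]
mid [array([[218.9, 218.4]]), array([[252.2, 150.3]])]
ridge-mid [array([[218.7, 219.5]]), array([[251.1, 149.1]])]
top [([208, 207, 23, 20, 348], array([218. , 216.1])), ([214, 225, 15, 7, 47], array([221.4, 228.3]))]
side [([245, 142, 18, 20, 179], array([255. , 153.3]))]
```

```bash
python3 -c "
from plant import ctrl
print(ctrl.close_job())"
```

```text
the job is handed in; nothing more can be done
None
```

I turned the knob to its anticlockwise end stop, closed the cap tight on the bottle and let go, then handed the job in at about 28 s. The forces bear this out, but I did not look at the knob or the bystanders again at the end, and no verdict came back.

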